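# Set the microscope light selector and hang up the driver

### The arm

A 6-joint arm with a two-finger parallel gripper is mounted at the origin on the work surface. World frame = base frame: x ahead of the robot, y to its left, z up, the work surface at z = 0. Lengths are in m, angles in rad, forces in N, time in s.
With the tool pointing down it reaches from about 0.275 to 0.775 m from the base axis. Payload 14.6 kg.
Tool frame: the origin (TCP) lies at the very end of the fingers, on their centre line; the grasp point (between the pads) lies 19 mm behind it; z points along the fingers, x is the direction in which the jaws open and shut, and the axes are right-handed (so a half turn about z gives the same grasp; the last joint's range is limited). The gripper opens to 85 mm and grips with 20 to 120 N. Pads are 22 mm wide; open, the fingers measure 114 mm over their backs; the gripper's body (76 mm by 85 mm) begins 54 mm behind the grasp point. The pads swing forward as they close: fully open they stand 13 mm farther back than shut.
Start: joints at [1.142, 0.263, -0.048, 1.259, 0, 1.415], TCP at [0.142, 0.505, 0.197] pointing down, gripper open.
Joint ranges: [-2.65, 2.65], [-0.89, 1.7], [-1.18, 1.37], [-2.13, 2.11], [-1.35, 1.29], [-3.14, 3.14]. Speed limits (rad/s): [1.89, 1.89, 2.57, 2.79, 3.14, 3.14].

### API

Orientations are given as a rotation vector (axis times angle).
In Python, from bench import arm gives the robot as it stands.
- The arm moves only by the tool arm_command, never from a script. Its argument "moves" is a list of rows, each a list of 3 entries, a list of its own where there are three numbers: the shift along the tool's x, y, z in units of 250 mm (1.0 is 250 mm), then the turn about the tool's z in units of 180 degrees (1.0 is 180 degrees), then the closure, from -1 (fully open) to 1 (shut). A call has 1 to 12 rows; each row shifts and turns the pose as measured when the row begins, along the tool's axes as they then stand; what a row does not reach is not made up. A row lasts 1/8 s, in which the tool goes at most 62.5 mm and 10.7 degrees, less where a joint would pass 70% of its speed; a pose out of reach is approached as far as the arm can. A call with a number of a shift or a turn outside -1 to 1 is refused whole. A call with a gripper value outside its range is refused whole. The fingers move at their own pace and stop on an object; "squeeze" is the grip in N (left out, the last holds). Time passes only in rows, so rows that do not move let the fingers close. It gives the time, the measured TCP pose, the force and the opening at its end, in the units of the state.
- arm.get_obs(): the state, without advancing time (a new reading comes with each control period).
- arm.grab_frame(name): name is "scene" or "top" or "wrist"; returns (picture, depth): 400x640x3 uint8, red, green, blue; 400x640 float32, m along the optical axis (not along the pixel's ray), 0 where there is no reading.
- arm.camera_model(name): a dict with "fx", "fy", "cx", "cy" (pixels), "R" (3x3) and "t" (3): a world point X has camera coordinates R X + t. Camera axes: x right, y down, z forward; pixel columns grow to the right and rows downward; lengths in m; the calibration is good to about 2 mm. A picture is of the moment at which its call begins: read the wrist's pose just before it. camera_model takes no time and is no camera call; for the wrist camera it gives the pose at the moment of the call.
- arm.hand_in(): hands the job in, once; it reports no verdict.
The state is a dict: "time": time; "joints": joint angles; "dq": joint speeds; "effort": joint torques, N m; "tool_pos": TCP position; "orientation": TCP orientation; "contact_force": force on the tool from outside, world axes, zero at the start; "torque": the same for the moment, N m; "opening": finger opening in m.
Only numpy, scipy, OpenCV 4.12 (cv2) and the standard library are available. Lean on these libraries where they do the work, as an engineer would, in place of code of your own. Each camera call takes 0.05 s, during which the arm holds its last target.

### The job

With the orange paddle-handled screwdriver from the caddy's sheltered bay, turn the slotted light selector on the microscope base a quarter turn clockwise, fully to its stop, so its red pointer faces the green dot. Then stand the screwdriver in the caddy's open socket and let go, so that you can take it again by the edges of its paddle with the eye free, and hang it by that eye on the peg of the stand. Turn the selector only with the screwdriver, and leave the dishes, the slide box and the water bottle where they are.

Things in the scene. Friction and masses are not known exactly. Their poses are not given: they have to be found in the camera images.
- driver: Flat screwdriver, 150 mm long, 0.12 kg. Origin: middle of the blade's end edge; z runs up the tool from blade to handle, y along the width of blade and paddle, x normal to the paddle's faces. Steel blade 22 mm wide, 3 mm thick, z 0 to 26 mm; round shank 10 mm across; orange flat paddle 46 mm wide (y), 10 mm thick (x), z 80 to 150 mm. Starts upright, blade down, in the caddy's sheltered bay.
- eye (a point): Centre of the round eye, 26 mm across, that runs through the driver's paddle along x, 131 mm above the blade's end (driver's axes). Below z = 116 mm the paddle's faces are solid.
- bay (a point): Floor centre of the sheltered bay's socket, where the blade's end starts; like the open socket, at the caddy's far end, 140 mm beyond park (+x). Two cheek walls, 28 mm deep along x, stand 4 mm beside the paddle's edges (y = +-27 to +-34 mm) as high as its top: here it can be taken only by its faces, and must rise 50 mm to leave the socket, 155 mm to pass over the cheeks.
- slot (a point): Centre of the floor of the selector's slot, on its vertical axis; turns with it. Slot 26 mm long along this y, 5 mm wide (x), 8 mm deep, lip chamfered 1.5 mm, in a 36 mm square steel head on a 54 mm black dial with a red pointer at -y. It is on the fixed white microscope base (240 x 190 x 60 mm), 40 mm from its edge nearest the robot; a pillar 210 mm high stands 180 mm behind it.
- park (a point): Floor centre of the caddy's open socket, 6 mm above the bench. Caddy: fixed grey block 210 mm (x) by 64 mm (y), 50 mm high. Socket 44 mm deep: upper half 13 mm (x) by 30 mm (y), lower half 6 by 28 mm, both mouths chamfered 3 mm. The driver stands in it, blade's end on the floor, its y along this y, leaning up to 5 degrees (13 sideways if set in crooked). Nothing stands beside the paddle here.
- peg (a point): Point on the axis of the stand's peg, 185 mm above the bench. The 8 mm thick peg runs level along this x from the post (18 mm thick, centred at x = +30 mm, top 15 mm above the axis) to x = -30 mm, then turns up; free end at x = -42 mm, z = +11 mm. The eye goes on from the -x side. Hung, its centre is 9 mm below the axis. The fixed stand's foot is 12 mm thick, x -75 to +55 mm, y +-55 mm.
- selector (a joint): Turn of the selector in rad, growing clockwise seen from above: starts between 0 and 0.15; the stop at pi/2 = 1.57 (red pointer towards the green dot, on the robot's side). It has friction of about 0.06 N m and stays where it is left. With the blade in the slot there is about 0.1 rad of play.
- stage_dish: Dish of clear plastic, 86 mm across, 15 mm high, loose on the microscope base; origin at the centre of its underside. Leave alone.
- bench_dish: The same kind of dish, loose on the bench on the robot's side of the caddy. Leave alone.
- slide_box: Blue slide box 60 x 100 x 30 mm, loose on the bench on the robot's side of the caddy; origin at the centre of its underside. Leave alone.
- water: Clear bottle with a blue cap, 60 mm across, 120 mm high, standing loose on the bench; origin at the centre of its underside. Leave alone.
Not all that is in view belongs to the job. Of the things that look like the driver, the middle-sized one is meant. Of the things shaped like the part that bears peg, the dark steel one is meant.

How it is judged:
By the outcome, as a careful person would: the job done as asked, in the order asked, and still so for the second after the job is handed in, with the robot touching nothing.
It also fails if it takes over 72 s, if anything falls off the work surface, if the arm or the gripper's body presses on something with over 40 N, if the wrist force passes 120 N, or if a joint passes its speed limit or range.

## Working session

There is one attempt and no reset: what is moved stays moved. The work goes in short steps, Python scripts to look and compute and a tool call to move; the robot and the scene stay as the last step left them, time stands still between calls to the robot, and variables do not carry over. Pictures are saved under pics/ and viewed, and the job is handed in when it is done.

Besides the shell and the picture viewer there is one more tool, called as name([rows], argument=value, ...), one row to a line, values as JSON. arm_command: Moves the arm, as the interface text tells. Its arguments: {"type":"object","properties":{"moves":{"type":"array"},"squeeze":{"type":"number"}},"required":["moves"]}

```bash
ls -la; mkdir -p pics; python3 - <<'E'
from bench import arm
import cv2
o=arm.get_obs(); print({k:(v if not hasattr(v,'round') else v) for k,v in o.items()})
for n in ["scene","top"]:
    p,d=arm.grab_frame(n); cv2.imwrite(f"pics/{n}0.png",cv2.cvtColor(p,cv2.COLOR_RGB2BGR))
    import numpy as np; np.savez(f"{n}0.npz",p=p,d=d,**arm.camera_model(n)); print(n,arm.camera_model(n))
E
```

```text
total 12
drwxr-xr-x  3 agent agent 4096 Dec  7 15:22 .
drwxr-xr-x 23 root  root  4096 Dec  7 15:22 ..
drwxr-xr-x  2 agent agent 4096 Dec  7 15:22 pics
{'time': 0.0, 'joints': array([ 1.14171274e+00,  2.63497501e-01, -4.89508171e-02,  1.25939039e+00,
        1.39489068e-05,  1.41550860e+00]), 'dq': array([-3.45929621e-05,  1.15206892e-04, -9.61719597e-05,  6.08697303e-04,
        7.89745668e-04, -9.43931997e-04]), 'effort': array([ 1.83883294e-04, -6.37623096e+01,  3.84570694e+01,  1.35195427e-02,
       -1.20035743e-04, -3.18499735e-05]), 'tool_pos': array([0.14181601, 0.50515735, 0.1970332 ]), 'orientation': array([ 2.50343582e+00,  1.89720528e+00, -1.45237809e-03]), 'contact_force': array([-0.22376511, -0.03614532,  0.44705016]), 'torque': array([ 0.04249284, -0.0132381 , -0.00043353]), 'opening': 0.0851839407044532}
scene {'fx': 397.46073687151176, 'fy': 397.46073687151176, 'cx': 308.4521966852096, 'cy': 201.22009583234828, 'R': array([[ 0.50920321,  0.86050495, -0.01559848],
       [ 0.47433464, -0.29571804, -0.82919087],
       [-0.7181356 ,  0.41482775, -0.55874788]]), 't': array([-0.42239578, -0.15109328,  1.5153937 ])}
top {'fx': 452.19592200384744, 'fy': 452.19592200384744, 'cx': 318.0812567431563, 'cy': 195.3225580777084, 'R': array([[ 0.00574723, -0.99997268,  0.004648  ],
       [-0.99156406, -0.00630067, -0.12946432],
       [ 0.12949007, -0.00386473, -0.99157319]]), 't': array([0.09510283, 0.61567502, 1.30040144])}
```

View pics/scene0.png

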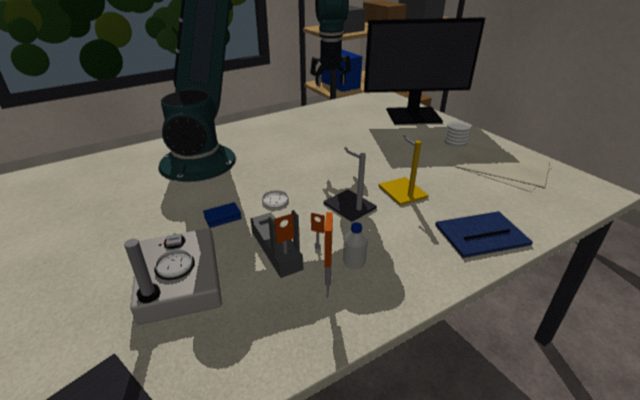

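View pics/top0.png

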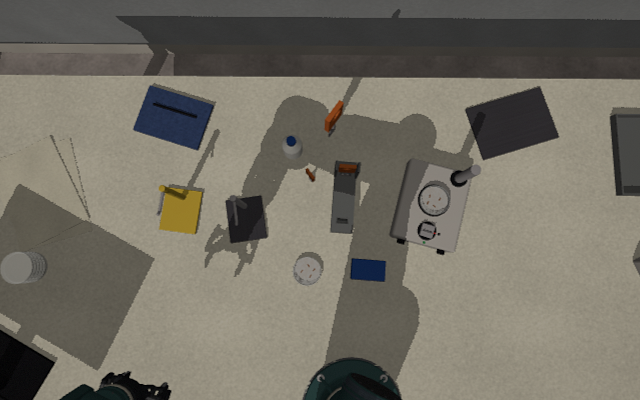

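The scene shows three orange paddle tools: one in the grey caddy (top 346,168), a larger one (334,115) and a small one (310,174). It also shows two stands, a dark steel one (245,218) and a yellow one (181,210), and the microscope (432,205). I'll enlarge these next.

```bash
python3 - <<'E'
import cv2
t=cv2.imread("pics/top0.png"); s=cv2.imread("pics/scene0.png")
cv2.imwrite("pics/c1.png",cv2.resize(t[85:285,220:480],None,fx=3,fy=3,interpolation=cv2.INTER_CUBIC))
cv2.imwrite("pics/c2.png",cv2.resize(s[130:330,120:385],None,fx=3,fy=3,interpolation=cv2.INTER_CUBIC))
E
```

```text
(no output)
```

View pics/c1.png

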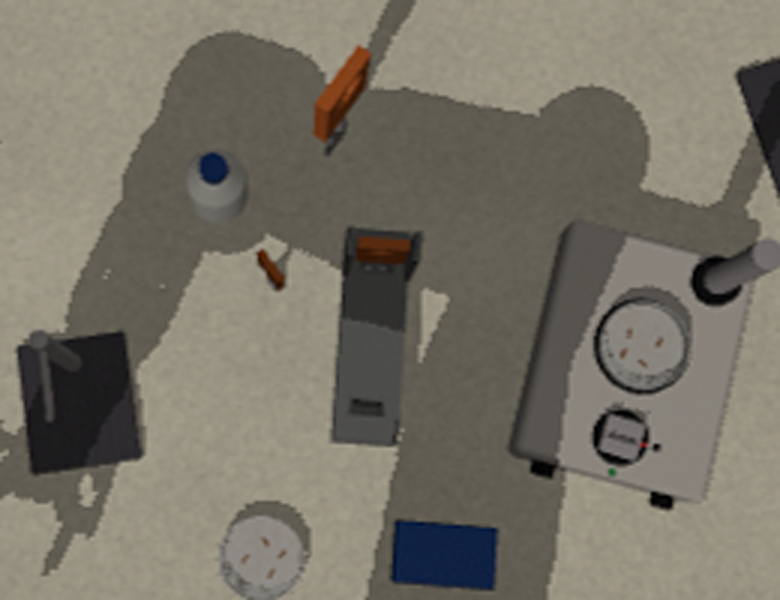

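View pics/c2.png

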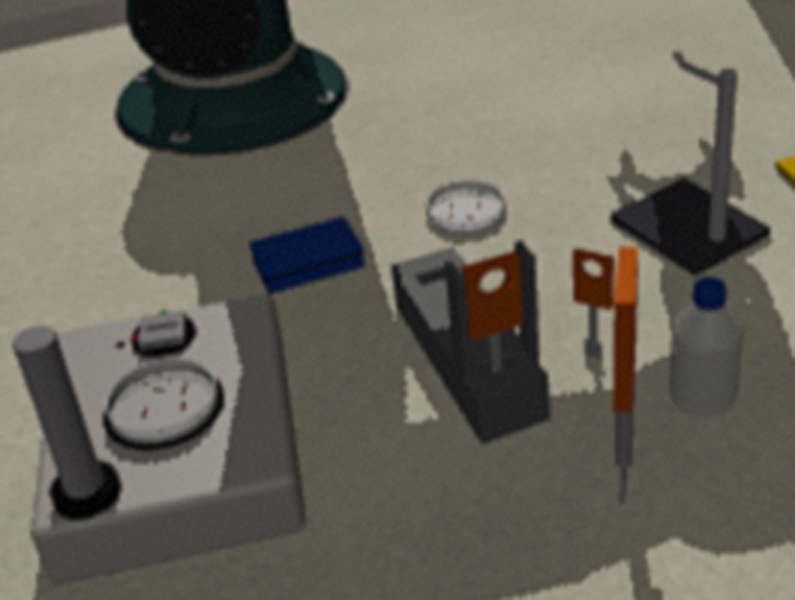

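In the crops, the caddy holds the middle-sized driver between its cheeks (scene 285,228). The large one (328,240) and the small one (318,222) stand loose outside the caddy, so I leave them alone. The dark steel stand is at scene (350,190), and its peg points toward the robot. The yellow stand is a decoy. Next I get rough positions from depth.

```bash
cat > h.py <<'E'
import numpy as np, cv2
def load(n):
    z=np.load(n); return z['p'],z['d'],dict(fx=float(z['fx']),fy=float(z['fy']),cx=float(z['cx']),cy=float(z['cy']),R=z['R'],t=z['t'])
def cloud(d,m):
    v,u=np.indices(d.shape); c=np.stack([(u-m['cx'])/m['fx']*d,(v-m['cy'])/m['fy']*d,d],-1)
    return (c-m['t'])@m['R']
def ray(m,u,v,z):
    dr=m['R'].T@np.array([(u-m['cx'])/m['fx'],(v-m['cy'])/m['fy'],1]); o=-m['R'].T@m['t']
    return o+dr*(z-o[2])/dr[2]
def proj(m,X):
    c=m['R']@np.asarray(X)+m['t']; return c[0]/c[2]*m['fx']+m['cx'],c[1]/c[2]*m['fy']+m['cy']
E
python3 - <<'E'
from h import *
p,d,m=load("top0.npz"); X=cloud(d,m)
for n,u,v in [("driver top",346,166),("caddy top",342,195),("socket",342,221),("caddy front",341,231),("scope",440,232),("dial",428,230),("head",428,231),("stage dish",434,198),("pillar",472,170),("foot",255,225),("post top",233,199),("pegend",236,224),("bottle",291,141),("bdish",308,268),("box",368,270),("bigdrv",334,113),("small",310,173),("bench",300,230)]:
    print(n,X[v,u].round(3))
np.set_printoptions(linewidth=250,suppress=True)
print((X[195:240:2,325:360:2,2]*1000).astype(int))
E
```

```text
driver top [0.68  0.024 0.163]
caddy top [0.615 0.029 0.05 ]
socket [0.542 0.026 0.007]
caddy front [0.509 0.032 0.054]
scope [ 0.508 -0.254  0.062]
dial [ 0.513 -0.219  0.064]
head [ 0.51  -0.218  0.065]
stage dish [ 0.606 -0.239  0.062]
pillar [ 0.661 -0.3    0.214]
foot [0.528 0.287 0.014]
post top [0.583 0.32  0.204]
pegend [0.518 0.311 0.201]
bottle [0.759 0.177 0.119]
bdish [0.401 0.127 0.004]
box [ 0.397 -0.048  0.034]
bigdrv [0.811 0.059 0.217]
small [0.668 0.122 0.118]
bench [ 0.514  0.153 -0.002]
[[ 4  3  1 -2 31 50 55 53 50 52 57 50 51 52 55  3  0  3]
 [ 1  4  2  2 52 54 54 54 49 50 51 47 57 49 45  5 -1  0]
 [ 2 -1  2  3 49 48 52 51 49 49 52 51 57 49 53 -4 -3  1]
 [ 4  1  5  1 53 58 48 52 50 54 48 48 49 49 52 -1  4 -1]
 [ 4  0  3 -2 51 50 53 52 53 51 52 47 52 55 54  3  1  6]
 [ 1  7  2 -1 50 50 52 51 50 52 49 49 51 53 44  0 -2  4]
 [-2  1  0  0 53 50 45 53 50 51 50 45 55 53 52  0  3 -1]
 [ 5  3  2 -1 51 54 49 54 52 47 51 52 47 49 54  3 -1 -3]
 [ 4  1  1  0 52 50 44 54 53 53 54 48 50 49 46  0 -7  3]
 [-1  0 -5  0 53 49 49 49 47 48 55 47 49 51 47  6  3  0]
 [ 1 -1 -5 -3 52 50 50 55 48 52 51 50 52 56 54  4  2  0]
 [ 3  3  4  5 47 52 46 49 51 48 46 51 52 53 44  0  6  0]
 [ 2  1  1  2 49 50 45 23 27 26 28 27 50 52 51 -2  0  0]
 [ 1  4  3 25 50 53 47  7  5  1  3 31 50 49 55  2  3  0]
 [-1 -1  1 38 57 54 53 56 49 51 49 50 55 47 53 -2  5  2]
 [-3  3  1 48 52 56 48 53 50 52 49 51 52 53 52 -2  0  2]
 [-4  3  3 55 49 47 53 51 52 51 52 52 49 54  1  6  4  6]
 [ 4 -2  0 57 50 52 55 52 51 49 54 52 49 54  2  0  0 -1]
 [ 2  1  3 49 52 52 45 50 53 48 49 46 52 50  2  3  1 -1]
 [ 3  2  4  4  4  2  1 -1  2 -3  9 17 17 39  0  3 -4 -1]
 [ 4  1  2  0  0  1  3  5  2 -3  0  0  4 -1 -2  1  7  1]
 [ 2  2  0  0  5  2 -2  2  1  1  4  7  0  4 -7  2 -4  0]
 [ 1 -1  0 -2  3  3 -1  2  0 -2  0  0  0 -2  0  0  5  3]]
```

```bash
python3 - <<'E'
from bench import arm
import cv2, numpy as np
m=arm.camera_model("wrist"); p,d=arm.grab_frame("wrist"); cv2.imwrite("pics/w0.png",cv2.cvtColor(p,cv2.COLOR_RGB2BGR)); np.savez("w0.npz",p=p,d=d,**m)
print(m, -m['R'].T@m['t'])
E
```

```text
{'fx': 287.0008438861178, 'fy': 287.0008438861178, 'cx': 316.5865460617076, 'cy': 201.22751124131358, 'R': array([[ 0.27138057,  0.9624711 , -0.00140197],
       [ 0.9199994 , -0.25897666,  0.29416354],
       [ 0.28276083, -0.08112008, -0.95575407]]), 't': array([-0.52515774, -0.03704639,  0.38014147])} [0.06911115 0.52669211 0.3734832 ]
```

View pics/w0.png

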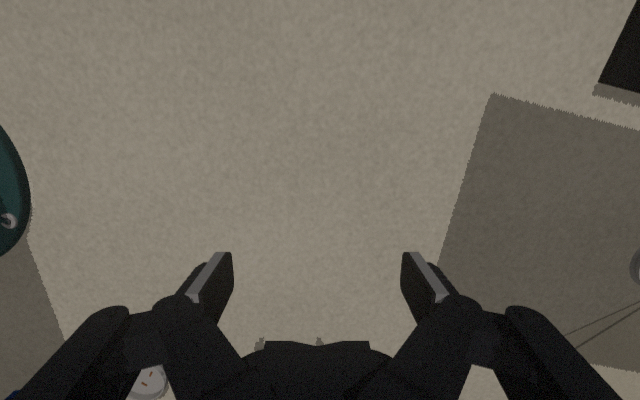

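```bash
cat >> h.py <<'E'
from scipy.spatial.transform import Rotation as Ro
def pose(o):
    return np.array(o['tool_pos']), Ro.from_rotvec(o['orientation'])
def yaw(r):
    x=r.apply([1,0,0]); return np.degrees(np.arctan2(x[1],x[0]))
def tilt(r):
    z=r.apply([0,0,1]); return np.degrees(z[:2])
def plan(target,yawdeg=None,step=45,n=None,o=None,closure=-1):
    """rows to reach target (m), yaw in deg; prints rounded rows"""
    if o is None:
        from bench import arm
        o=arm.get_obs()
    p,r=pose(o); y=yaw(r); dy=0 if yawdeg is None else (yawdeg-y+180)%360-180
    L=np.linalg.norm(np.array(target)-p)*1000
    if n is None: n=max(int(np.ceil(L/step)),int(np.ceil(abs(dy)/9.5)),1)
    out=[];pp,rr=p.copy(),r
    for i in range(n):
        s=rr.inv().apply((np.array(target)-pp)/(n-i))/0.25
        t=-((yawdeg-yaw(rr)+180)%360-180)/(n-i)/180 if yawdeg is not None else 0
        s=np.round(s,3);t=round(t,4)
        out.append([list(map(float,s)),float(t),closure]); pp=pp+rr.apply(s*0.25); rr=rr*Ro.from_rotvec([0,0,t*np.pi])
    print("from",p.round(4),"yaw",round(y,2),"tilt",tilt(r).round(2)); print("n",n); print(out); print("end",pp.round(4),round(yaw(rr),2))
E
python3 - <<'E'
from h import *
plan([0.142,0.505,0.34],step=50)
plan([0.44,0.30,0.34],180,o=dict(tool_pos=[0.142,0.505,0.34],orientation=[2.50343582e+00,1.89720528e+00,0]))
E
```

```text
from [0.1419 0.5052 0.1971] yaw 74.31 tilt [-0.02 -0.04]
n 3
[[[-0.0, 0.0, -0.19], 0.0, -1], [[-0.001, 0.0, -0.191], 0.0, -1], [[-0.0, 0.001, -0.19], 0.0, -1]]
end [0.1421 0.505  0.3399] 74.31
from [0.142 0.505 0.34 ] yaw 74.31 tilt [ 0.02 -0.02]
n 12
[[[-0.039, 0.114, 0.0], -0.0489, -1], [[-0.056, 0.107, 0.0], -0.0489, -1], [[-0.072, 0.097, 0.0], -0.0489, -1], [[-0.086, 0.085, 0.0], -0.0489, -1], [[-0.097, 0.071, 0.0], -0.0489, -1], [[-0.107, 0.055, 0.0], -0.049, -1], [[-0.114, 0.038, 0.0], -0.0489, -1], [[-0.119, 0.02, 0.0], -0.049, -1], [[-0.121, 0.001, 0.0], -0.0489, -1], [[-0.119, -0.017, 0.0], -0.049, -1], [[-0.115, -0.035, 0.0], -0.0489, -1], [[-0.109, -0.052, 0.001], -0.049, -1]]
end [0.44   0.3001 0.3399] -179.99
```

arm_command([
  [[0, 0, -0.19], 0, -1],
  [[0, 0, -0.19], 0, -1],
  [[0, 0, -0.19], 0, -1],
  [[-0.04, 0.115, 0], -0.049, -1],
  [[-0.055, 0.105, 0], -0.049, -1],
  [[-0.07, 0.095, 0], -0.049, -1],
  [[-0.085, 0.085, 0], -0.049, -1],
  [[-0.1, 0.07, 0], -0.049, -1],
  [[-0.105, 0.055, 0], -0.049, -1],
  [[-0.115, 0.04, 0], -0.049, -1],
  [[-0.12, 0.02, 0], -0.049, -1],
  [[-0.12, 0, 0], -0.049, -1],
])

```text
time: 1.65
tool_pos: [0.3728, 0.3515, 0.3421]
orientation: [-0.641, -3.074, 0.008]
contact_force: [-0.0, 0.7, 0.1]
opening: 0.0854
```

```bash
python3 - <<'E'
from h import *
plan([0.44,0.30,0.34],180)
E
```

```text
from [0.3728 0.3515 0.3421] yaw 156.42 tilt [-0.16 -0.26]
n 3
[[[-0.11, -0.027, 0.003], -0.0437, -1], [[-0.105, -0.042, 0.003], -0.0436, -1], [[-0.098, -0.056, 0.003], -0.0437, -1]]
end [0.44   0.2999 0.3399] -180.0
```

arm_command([
  [[-0.11, -0.027, 0.003], -0.044, -1],
  [[-0.105, -0.042, 0.003], -0.044, -1],
  [[-0.098, -0.056, 0.003], -0.044, -1],
  [[0, 0, 0], 0, -1],
])

```text
time: 2.15
tool_pos: [0.4436, 0.2972, 0.3385]
orientation: [0.026, -3.136, 0.009]
contact_force: [-0.7, -0.2, 0.9]
opening: 0.0853
```

```bash
cat >> h.py <<'E'
def shot(tag):
    from bench import arm
    m=arm.camera_model("wrist"); p,d=arm.grab_frame("wrist"); cv2.imwrite(f"pics/{tag}.png",cv2.cvtColor(p,cv2.COLOR_RGB2BGR)); np.savez(f"{tag}.npz",p=p,d=d,**m)
    o=arm.get_obs(); pp,r=pose(o); print(tag,o['time'],pp.round(4),round(yaw(r),2),tilt(r).round(2))
    return p,d,m
E
python3 - <<'E'
from h import *
shot("w1")
plan([0.60,0.06,0.34],180)
E
```

```text
w1 2.2 [0.4429 0.2977 0.3388] -179.13 [-0.28 -0.32]
from [0.4429 0.2977 0.3388] yaw -179.13 tilt [-0.28 -0.32]
n 7
[[[-0.088, -0.137, -0.0], 0.0007, -1], [[-0.088, -0.137, -0.0], 0.0007, -1], [[-0.088, -0.137, -0.001], 0.0007, -1], [[-0.089, -0.137, -0.0], 0.0007, -1], [[-0.089, -0.136, -0.001], 0.0007, -1], [[-0.089, -0.136, -0.0], 0.0007, -1], [[-0.089, -0.136, -0.001], 0.0006, -1]]
end [0.6    0.0601 0.3401] -180.0
```

View pics/w1.png

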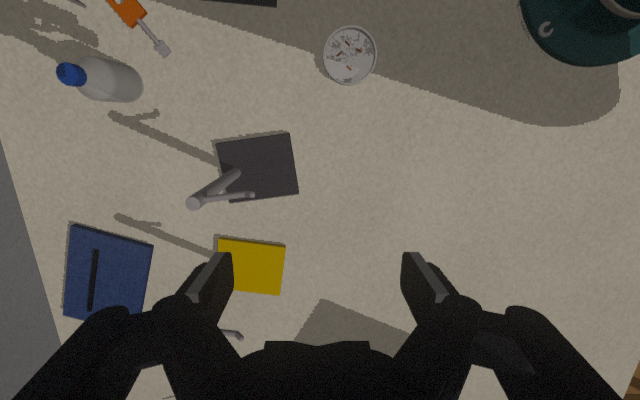

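The wrist view shows the dark foot with corners around (215,140), (290,132), (298,192) and (224,202). The post top is at (194,203) and the peg's upturned tip at about (250,195), toward the robot. Next stop is above the caddy.

arm_command([
  [[-0.09, -0.137, 0], 0, -1],
  [[-0.09, -0.137, 0], 0, -1],
  [[-0.09, -0.137, 0], 0, -1],
  [[-0.09, -0.137, 0], 0, -1],
  [[-0.09, -0.137, 0], 0, -1],
  [[-0.09, -0.137, 0], 0, -1],
  [[-0.09, -0.137, 0], 0, -1],
  [[0, 0, 0], 0, -1],
])

```text
time: 3.2
tool_pos: [0.6038, 0.059, 0.3395]
orientation: [0.011, -3.136, 0.006]
contact_force: [-0.0, 0.3, -0.3]
opening: 0.0856
```

```bash
python3 - <<'E'
from h import *
shot("w2")
E
```

```text
w2 3.25 [0.6031 0.0602 0.34  ] -179.54 [-0.29 -0.2 ]
```

View pics/w2.png

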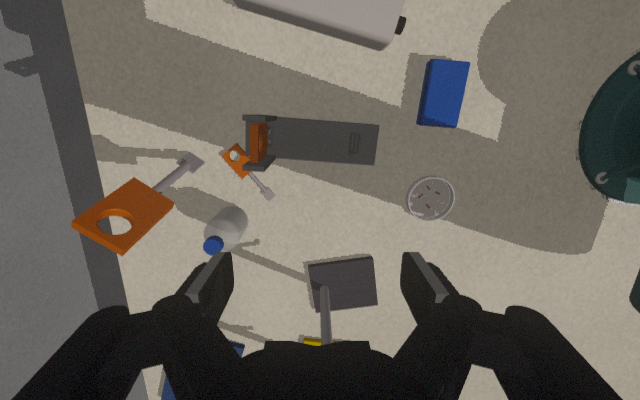

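Here the caddy runs from (245,140) to (378,145), with the open socket at (355,143) and the middle driver's paddle top at (257,138) between the cheeks. The blue box and the bench dish are clear of my path. Now I measure these.

```bash
python3 - <<'E'
from h import *
np.set_printoptions(suppress=True,precision=4)
for tag in ["w2","top0"]:
    p,d,m=load(tag+".npz"); X=cloud(d,m); z=cv2.medianBlur(X[...,2].astype(np.float32),3)
    ok=(d>0)&(X[...,0]>.45)&(X[...,0]<.75)&(abs(X[...,1]-.03)<.07)
    mk=(ok&(z>.035)&(z<.065)).astype(np.uint8)
    n,l,s,c=cv2.connectedComponentsWithStats(mk); k=1+np.argmax(s[1:,4]); ys,xs=np.where(l==k)
    P=np.array([ray(m,u,v,.05)[:2] for u,v in zip(xs,ys)])
    r=cv2.minAreaRect((P*1000).astype(np.float32)); print(tag,"caddy",r, "zmed",np.median(z[l==k]))
    hsv=cv2.cvtColor(p,cv2.COLOR_RGB2HSV); og=((hsv[...,0]<15)&(hsv[...,1]>140)&(hsv[...,2]>60))
    top=(og&ok&(z>.148)&(z<.17)); ys,xs=np.where(top); print("n",len(xs))
    P=np.array([ray(m,u,v,.156)[:2] for u,v in zip(xs,ys)]); print("driver top",cv2.minAreaRect((P*1000).astype(np.float32)),P.mean(0))
    hole=(ok&(z<.04)&(z>-.01)).astype(np.uint8); 
    # socket: dark region inside
    g=cv2.cvtColor(p,cv2.COLOR_RGB2GRAY)
    if tag=="w2":
        cv2.imwrite("pics/c3.png",cv2.resize(cv2.cvtColor(p[100:190,230:390],cv2.COLOR_RGB2BGR),None,fx=5,fy=5,interpolation=cv2.INTER_CUBIC)*1)
E
```

```text
w2 caddy ((593.9210205078125, 26.688220977783203), (68.78423309326172, 177.0017547607422), 87.24824523925781) zmed 0.05008066
n 337
driver top ((681.0506591796875, 27.121427536010742), (58.770111083984375, 16.589603424072266), 77.29420471191406) [0.6798 0.021 ]
top0 caddy ((595.5582885742188, 24.909196853637695), (68.53907775878906, 179.6540985107422), 84.9950942993164) zmed 0.051117294
n 67
driver top ((681.11279296875, 19.470483779907227), (11.100685119628906, 46.40008544921875), 0.3805452883243561) [0.6808 0.0191]
```

View pics/c3.png

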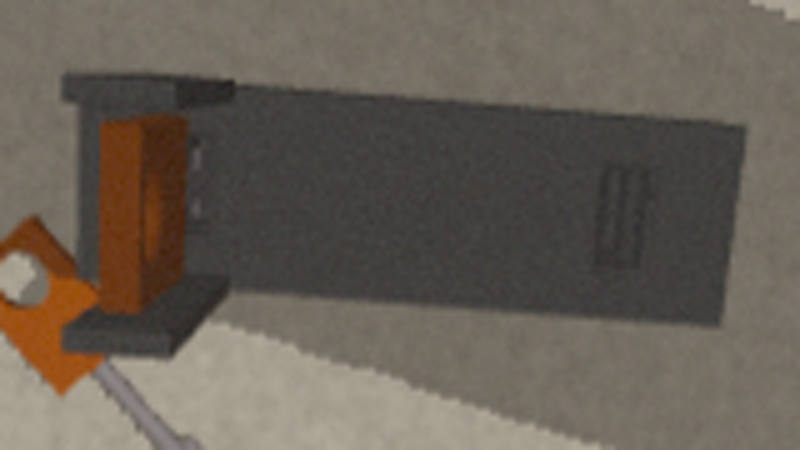

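```bash
python3 - <<'E'
from h import *
np.set_printoptions(suppress=True,precision=4)
p,d,m=load("w2.npz")
f=lambda x,y,z: ray(m,230+(x+.5)/5-.5,100+(y+.5)/5-.5,z)
C={'A':(745,125),'B':(720,325),'C':(235,85),'D':(230,291)}
for k,v in C.items(): print(k,f(*v,.05))
a=f(745,125,.05)-f(235,85,.05); print("edge yaw",np.degrees(np.arctan2(-a[1],-a[0])))
a=f(720,325,.05)-f(230,291,.05); print("edge yaw",np.degrees(np.arctan2(-a[1],-a[0])))
a=f(745,125,.05)-f(720,325,.05); print("end yaw",np.degrees(np.arctan2(-a[1],-a[0]))-90, np.linalg.norm(a))
for q in [(101,121),(145,116),(145,303),(103,311)]: print("drv",f(*q,.156))
for q in [(605,162),(651,166),(637,268),(595,264)]: print("sock",f(*q,.05))
E
```

```text
A [0.5044 0.0009 0.05  ]
B [0.5083 0.0642 0.05  ]
C [ 0.6643 -0.0103  0.05  ]
D [0.6681 0.0538 0.05  ]
edge yaw -3.9931998333954106
edge yaw -3.7032407063084936
end yaw -3.479708094121875 0.06341869423378058
drv [ 0.6835 -0.0027  0.156 ]
drv [ 0.6728 -0.0039  0.156 ]
drv [0.6752 0.0414 0.156 ]
drv [0.6858 0.0435 0.156 ]
sock [0.5481 0.0124 0.05  ]
sock [0.5334 0.0136 0.05  ]
sock [0.5364 0.0458 0.05  ]
sock [0.55   0.0445 0.05  ]
```

The checks agree. The caddy's end edge measures 63 mm against 64, its yaw is about -3.7°, and the driver top is at (0.679, 0.020). Park from the socket mouth is (0.542, 0.029), and from bay minus 140 mm it is (0.540, 0.029). Next I plan the face grasp.

```bash
python3 - <<'E'
from h import *
plan([0.680,0.0195,0.28],176.4)
E
```

```text
from [0.6031 0.0602 0.34  ] yaw -179.54 tilt [-0.29 -0.2 ]
n 3
[[[-0.102, -0.055, 0.08], 0.0075, -1], [[-0.104, -0.052, 0.08], 0.0075, -1], [[-0.105, -0.05, 0.079], 0.0076, -1]]
end [0.68   0.0196 0.28  ] 176.39
```

arm_command([
  [[-0.102, -0.055, 0.08], 0.0075, -1],
  [[-0.104, -0.052, 0.08], 0.0075, -1],
  [[-0.105, -0.05, 0.08], 0.0075, -1],
  [[0, 0, 0], 0, -1],
  [[0, 0, 0], 0, -1],
])

```text
time: 3.88
tool_pos: [0.6791, 0.0268, 0.2816]
orientation: [-0.098, -3.138, 0.004]
contact_force: [-0.3, 0.4, 0.8]
opening: 0.0857
```

```bash
python3 - <<'E'
from h import *
shot("w3")
plan([0.680,0.0195,0.091],176.4,step=38)
E
```

```text
w3 3.925 [0.6791 0.0267 0.2815] 176.41 [-0.11 -0.13]
from [0.6791 0.0267 0.2815] yaw 176.41 tilt [-0.11 -0.13]
n 6
[[[-0.001, -0.004, 0.127], 0.0, -1], [[-0.001, -0.005, 0.127], 0.0, -1], [[-0.001, -0.004, 0.127], 0.0, -1], [[-0.001, -0.005, 0.127], 0.0, -1], [[-0.001, -0.004, 0.127], 0.0, -1], [[-0.002, -0.005, 0.127], 0.0001, -1]]
end [0.68   0.0195 0.091 ] 176.39
```

View pics/w3.png

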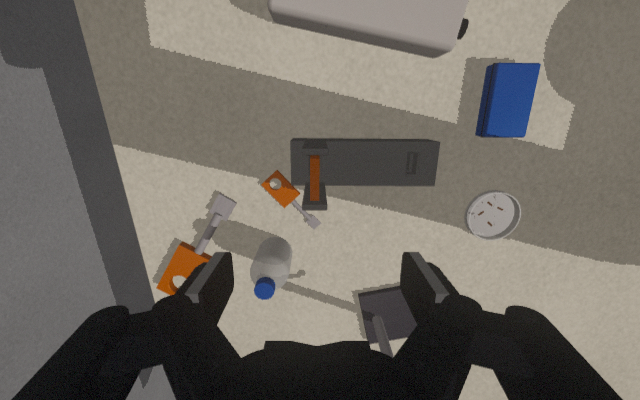

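```bash
python3 - <<'E'
from h import *
np.set_printoptions(suppress=True,precision=4)
p,d,m=load("w3.npz"); X=cloud(d,m)
hsv=cv2.cvtColor(p,cv2.COLOR_RGB2HSV); og=((hsv[...,0]<15)&(hsv[...,1]>140)&(hsv[...,2]>50)); og[:, :303]=0; og[:, 330:]=0
og=og.astype(np.uint8); n,l,s,c=cv2.connectedComponentsWithStats(og); k=1+np.argmax(s[1:,4]); print(s[k]); ys,xs=np.where(l==k)
P=np.array([ray(m,u,v,.156)[:2] for u,v in zip(xs,ys)])*1000; print(cv2.minAreaRect(P.astype(np.float32)),np.median(X[...,2][l==k]))
for v in range(152,204,4):
    q=xs[ys==v]; 
    if len(q): print(v,q.min(),q.max(),ray(m,q.min()-.5,v,.156)[:2],ray(m,q.max()+.5,v,.156)[:2])
E
```

```text
[310 155  10  46 422]
((680.1717529296875, 19.100807189941406), (49.35464096069336, 9.6178617477417), 85.96406555175781) 0.15607910964421007
156 310 318 [ 0.6838 -0.0048] [ 0.6744 -0.0042]
160 310 319 [ 0.6841 -0.0006] [0.6736 0.0001]
164 310 319 [0.6844 0.0036] [0.6739 0.0043]
168 310 318 [0.6847 0.0079] [0.6752 0.0085]
172 310 319 [0.685  0.0122] [0.6744 0.0129]
176 310 318 [0.6853 0.0165] [0.6757 0.0172]
180 310 318 [0.6857 0.0209] [0.676  0.0215]
184 310 318 [0.686  0.0253] [0.6763 0.026 ]
188 310 318 [0.6863 0.0298] [0.6765 0.0304]
192 310 318 [0.6866 0.0343] [0.6768 0.0349]
196 310 318 [0.6869 0.0388] [0.6771 0.0394]
200 310 318 [0.6873 0.0433] [0.6774 0.044 ]
```

The paddle's top face spans columns 310–319 and rows 155–201. That is 9.6 x 49 mm at z 0.156, centred at (0.6805, 0.0195) with yaw -4°, which matches the middle driver. I descend.

arm_command([
  [[-0.002, -0.014, 0.06], 0.001, -1],
  [[-0.002, -0.014, 0.08], 0.001, -1],
  [[0, 0, 0.1], 0, -1],
  [[0, 0, 0.12], 0, -1],
  [[0, 0, 0.12], 0, -1],
  [[0, 0, 0.12], 0, -1],
  [[0, 0, 0], 0, -1],
])

```text
time: 4.8
tool_pos: [0.6774, 0.0254, 0.1363]
orientation: [0.101, 3.131, -0.003]
contact_force: [-1.3, -0.2, -0.0]
opening: 0.0855
```

```bash
python3 - <<'E'
from h import *
plan([0.6803,0.0195,0.091],176.0,step=20)
E
```

```text
from [0.6774 0.0254 0.1363] yaw 176.31 tilt [ 0.53 -0.14]
n 3
[[[-0.004, -0.007, 0.06], 0.0006, -1], [[-0.004, -0.008, 0.061], 0.0006, -1], [[-0.004, -0.007, 0.06], 0.0005, -1]]
end [0.6804 0.0196 0.0911] 176.01
```

arm_command([
  [[-0.01, -0.02, 0.06], 0.001, -1],
  [[-0.01, -0.02, 0.06], 0.001, -1],
  [[-0.005, -0.015, 0.05], 0, -1],
  [[0, 0, 0], 0, -1],
])

```text
time: 5.3
tool_pos: [0.6848, 0.0103, 0.0947]
orientation: [0.111, 3.126, -0.004]
contact_force: [0.5, 0.1, -0.5]
opening: 0.0855
```

```bash
python3 - <<'E'
from h import *
plan([0.6803,0.0195,0.091],176.0,step=20)
E
```

```text
from [0.6848 0.0103 0.0947] yaw 175.94 tilt [ 0.78 -0.16]
n 1
[[[0.021, 0.035, 0.014], -0.0003, -1]]
end [0.6802 0.0194 0.0911] 175.99
```

arm_command([
  [[0.018, 0.034, 0.01], 0, -1],
  [[0, 0, 0], 0, -1],
])

```text
time: 5.55
tool_pos: [0.6809, 0.0198, 0.0924]
orientation: [0.111, 3.125, -0.003]
contact_force: [-0.4, -0.4, -0.1]
opening: 0.0854
```

```bash
python3 - <<'E'
from h import *
plan([0.6803,0.0195,0.091],176.0,step=20)
shot("w4")
E
```

```text
from [0.6809 0.0198 0.0924] yaw 175.93 tilt [ 0.82 -0.16]
n 1
[[[0.002, -0.001, 0.006], -0.0004, -1]]
end [0.6804 0.0196 0.0909] 176.01
w4 5.6 [0.6812 0.0195 0.0926] 175.92 [ 0.84 -0.17]
```

View pics/w4.png

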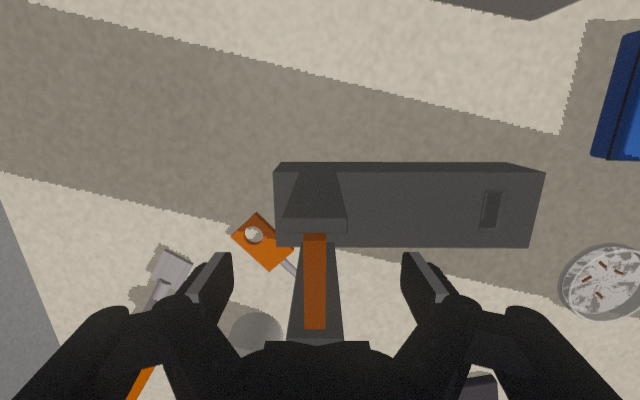

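The view shows the paddle (columns 303–327) centred between the open pads (inner faces at 232 and 401), with both cheeks clear of the fingers. I close.

arm_command([
  [[0, 0, 0], 0, 1],
  [[0, 0, 0], 0, 1],
  [[0, 0, 0], 0, 1],
  [[0, 0, 0], 0, 1],
  [[0, 0, 0], 0, 1],
  [[0, 0, 0], 0, 1],
  [[0, 0, 0], 0, 1],
  [[0, 0, 0], 0, 1],
], squeeze=70)

```text
time: 6.6
tool_pos: [0.6816, 0.0194, 0.0935]
orientation: [0.111, 3.124, -0.004]
contact_force: [-0.8, 0.0, 1.6]
opening: 0.0086
```

```bash
python3 - <<'E'
from h import *
shot("w5")
from bench import arm
o=arm.get_obs(); print(o['opening'],o['contact_force'],o['torque'])
E
```

```text
w5 6.65 [0.6816 0.0194 0.0935] 175.93 [ 0.91 -0.17]
0.008984304569210875 [-1.00280649  0.02099255  2.12441739] [0.01751433 0.08815756 0.01407403]
```

View pics/w5.png

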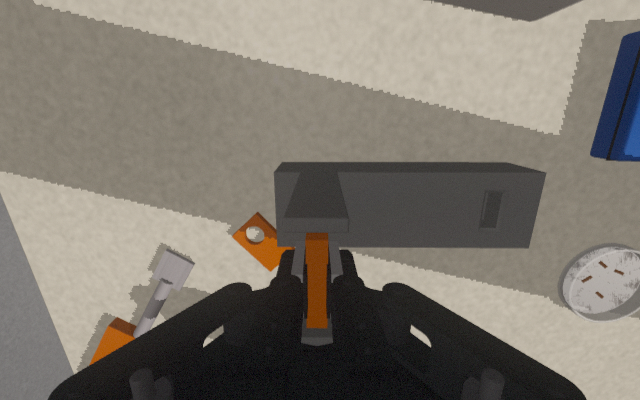

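It's gripped, with the opening at 9 mm on the 10 mm paddle. I lift straight up.

arm_command([
  [[0.002, 0, -0.06], 0, 1],
  [[0.002, 0, -0.08], 0, 1],
  [[0.002, 0, -0.1], 0, 1],
  [[0, 0, 0], 0, 1],
])

```text
time: 7.15
tool_pos: [0.6788, 0.0197, 0.1573]
orientation: [0.111, 3.123, -0.004]
contact_force: [0.1, 0.1, -2.4]
opening: 0.0088
```

```bash
python3 - <<'E'
from h import *
plan([0.6803,0.0195,0.28],176.0,step=40,closure=1)
from bench import arm
o=arm.get_obs(); print(o['opening'],o['contact_force'],o['torque'])
E
```

```text
from [0.6788 0.0197 0.1573] yaw 175.93 tilt [ 0.92 -0.18]
n 4
[[[-0.003, -0.0, -0.123], -0.0001, 1], [[-0.004, -0.0, -0.123], -0.0001, 1], [[-0.003, -0.001, -0.122], -0.0001, 1], [[-0.004, -0.0, -0.123], -0.0001, 1]]
end [0.6803 0.0196 0.2801] 176.0
0.00881163116574332 [ 0.09803199  0.08102795 -2.3559762 ] [-0.03965138  0.03460847  0.03761022]
```

arm_command([
  [[-0.003, 0, -0.125], 0, 1],
  [[-0.003, 0, -0.125], 0, 1],
  [[-0.003, 0, -0.125], 0, 1],
  [[-0.003, 0, -0.125], 0, 1],
  [[0, 0, -0.04], 0, 1],
  [[0, 0, 0], 0, 1],
])

```text
time: 7.9
tool_pos: [0.6788, 0.02, 0.2925]
orientation: [0.111, 3.129, -0.004]
contact_force: [-0.3, -0.4, -1.7]
opening: 0.0087
```

```bash
python3 - <<'E'
from h import *
plan([0.52,-0.14,0.30],172,step=40,closure=1)
from bench import arm
o=arm.get_obs(); print(o['opening'],o['contact_force'],o['torque'])
E
```

```text
from [0.6788 0.02   0.2925] yaw 175.93 tilt [ 0.63 -0.15]
n 6
[[[0.098, -0.114, -0.006], 0.0036, 1], [[0.097, -0.115, -0.006], 0.0036, 1], [[0.095, -0.116, -0.006], 0.0037, 1], [[0.094, -0.117, -0.006], 0.0036, 1], [[0.093, -0.118, -0.006], 0.0037, 1], [[0.091, -0.12, -0.005], 0.0036, 1]]
end [ 0.52   -0.14    0.2999] 172.0
0.008716639597335008 [-0.25695503 -0.37114316 -1.66222418] [ 0.0328254   0.01659364 -0.00490078]
```

arm_command([
  [[0.098, -0.114, -0.006], 0.0036, 1],
  [[0.097, -0.115, -0.006], 0.0036, 1],
  [[0.095, -0.116, -0.006], 0.0036, 1],
  [[0.094, -0.117, -0.006], 0.0036, 1],
  [[0.093, -0.118, -0.006], 0.0036, 1],
  [[0.091, -0.12, -0.006], 0.0036, 1],
  [[0, 0, 0], 0, 1],
  [[0, 0, 0], 0, 1],
])

```text
time: 8.9
tool_pos: [0.5127, -0.1432, 0.2912]
orientation: [0.22, 3.133, 0.0]
contact_force: [1.7, -0.6, -1.6]
opening: 0.0087
```

```bash
python3 - <<'E'
from h import *
p,d,m=shot("w6")
c=cv2.cvtColor(p,cv2.COLOR_RGB2BGR)
cv2.imwrite("pics/c6.png",cv2.resize(c[50:170,230:390],None,fx=5,fy=5,interpolation=cv2.INTER_CUBIC))
E
```

```text
w6 8.95 [ 0.5128 -0.1431  0.2912] 171.97 [0.04 0.  ]
```

View pics/w6.png

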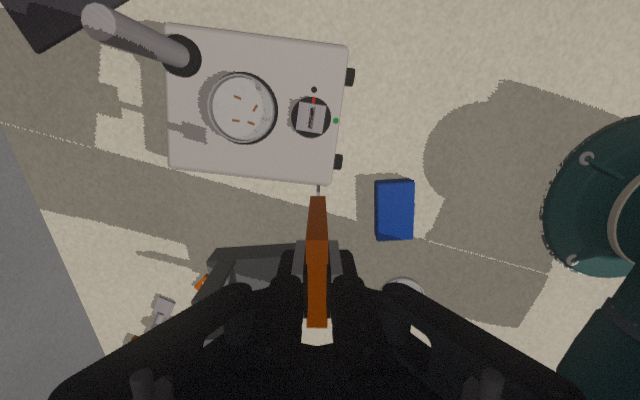

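View pics/c6.png

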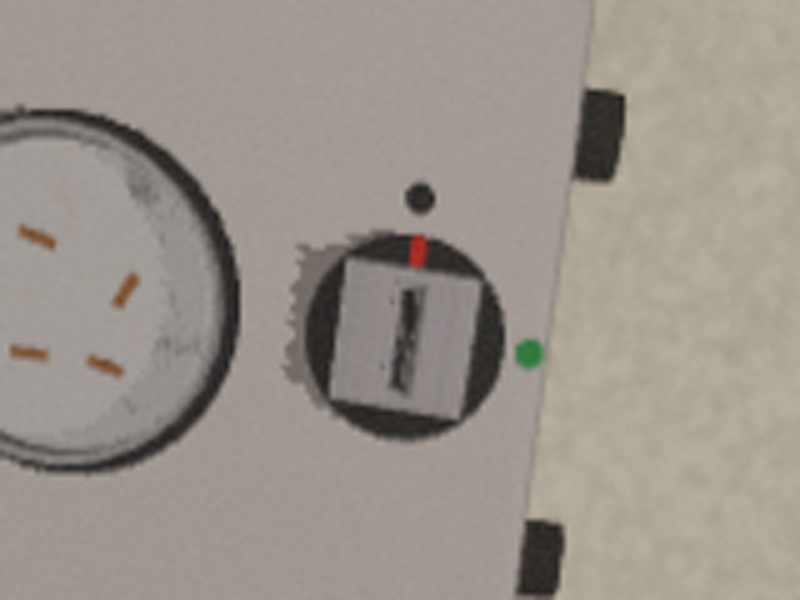

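```bash
python3 - <<'E'
from h import *
np.set_printoptions(suppress=True,precision=4)
p,d,m=load("w6.npz"); X=cloud(d,m)
f=lambda x,y,z: ray(m,230+(x+.5)/5-.5,50+(y+.5)/5-.5,z)
cr=lambda x0,x1,y0,y1: X[50+y0//5:50+y1//5,230+x0//5:230+x1//5,2]
print("head z",np.median(cr(350,385,280,390)),np.median(cr(430,460,290,400)),"base z",np.median(cr(250,560,20,180)),"dial z",np.median(cr(400,440,420,435)),"slot",cr(400,415,300,380).round(3).ravel())
H=.078
for H in [.072,.076,.080]:
    c=np.array([f(*q,H) for q in [(347,258),(483,281),(462,418),(330,400)]]); print(H,"corner",c[:,:2].round(4).tolist(),"mean",c.mean(0),"sides",np.linalg.norm(c-np.roll(c,1,0),axis=1))
    a=c[0]-c[3]; b=c[1]-c[2]; e=c[1]-c[0]
    for w in (a,b): print("  y-dir yaw", np.degrees(np.arctan2(-w[1],-w[0]))-90)
    print("  x", np.degrees(np.arctan2(-e[1],-e[0])))
    s=f(415,288,H)-f(400,393,H); print("  slot mid",(f(415,288,H)+f(400,393,H))/2,"len",np.linalg.norm(s), np.degrees(np.arctan2(-s[1],-s[0]))-90)
# dial
c=cv2.cvtColor(p,cv2.COLOR_RGB2HSV)
print("green",f(529,353,.06),"black",f(420,198,.06),"red",f(418,250,.066), "dial c",f(405,337,.068))
print("left edge",f(592,20,.06),f(530,480,.06))
E
```

```text
head z 0.07218138135064614 0.07207916449938015 base z 0.060143865571839344 dial z 0.06417623533995656 slot [0.065 0.064 0.063 0.064 0.065 0.065 0.064 0.064 0.064 0.064 0.064 0.063
 0.063 0.064 0.063 0.065 0.065 0.065 0.063 0.065 0.064 0.065 0.065 0.064
 0.063 0.063 0.066 0.064 0.064 0.065 0.065 0.066 0.07  0.063 0.064 0.07
 0.064 0.064 0.072 0.065 0.065 0.072 0.064 0.063 0.07  0.065 0.064 0.071]
0.072 corner [[0.5224, -0.2342], [0.4881, -0.2236], [0.4982, -0.1897], [0.5326, -0.1994]] mean [ 0.5103 -0.2117  0.072 ] sides [0.0363 0.0359 0.0354 0.0357]
  y-dir yaw -16.34477313890872
  y-dir yaw -16.73074838271907
  x -17.2140495410857
  slot mid [ 0.5098 -0.2114  0.072 ] len 0.02700771851591165 -16.885609100409653
0.076 corner [[0.5222, -0.234], [0.4882, -0.2235], [0.4983, -0.19], [0.5323, -0.1995]] mean [ 0.5102 -0.2118  0.076 ] sides [0.0359 0.0356 0.035  0.0353]
  y-dir yaw -16.34477313890855
  y-dir yaw -16.730748382719
  x -17.214049541085664
  slot mid [ 0.5098 -0.2115  0.076 ] len 0.026734595953737887 -16.88560910040971
0.08 corner [[0.522, -0.2339], [0.4883, -0.2234], [0.4983, -0.1903], [0.532, -0.1997]] mean [ 0.5101 -0.2118  0.08  ] sides [0.0356 0.0352 0.0346 0.035 ]
  y-dir yaw -16.344773138908707
  y-dir yaw -16.730748382719028
  x -17.21404954108574
  slot mid [ 0.5097 -0.2116  0.08  ] len 0.026461473391564093 -16.88560910040978
green [ 0.4776 -0.2035  0.06  ] black [ 0.5014 -0.2469  0.06  ] red [ 0.5038 -0.2338  0.066 ] dial c [ 0.5104 -0.2125  0.068 ]
left edge [ 0.4516 -0.2828  0.06  ] [ 0.4815 -0.1694  0.06  ]
```

The crop gives the head at 36 mm square (35.4–36.3 measured), the slot about 27 mm long at (0.510, -0.212), its floor at 0.064 and its top at 0.072. The slot's yaw is -16.8°, and the base edge's is -14.8°. Next I check how the driver sits in the grip.

```bash
python3 - <<'E'
from h import *
p,d,m=load("w6.npz")
c=cv2.cvtColor(p,cv2.COLOR_RGB2BGR)
cv2.imwrite("pics/c7.png",cv2.resize(c[170:345,260:375],None,fx=3.4,fy=3.4,interpolation=cv2.INTER_CUBIC))
from bench import arm
p,d=arm.grab_frame("scene"); m=arm.camera_model("scene"); np.savez("s1.npz",p=p,d=d,**m); c=cv2.cvtColor(p,cv2.COLOR_RGB2BGR); cv2.imwrite("pics/s1.png",c)
u,v=map(int,proj(m,arm.get_obs()['tool_pos']-np.array([0,0,.04]))); print(u,v)
cv2.imwrite("pics/s1c.png",cv2.resize(c[v-60:v+70,u-70:u+70],None,fx=4.5,fy=4.5,interpolation=cv2.INTER_CUBIC))
E
```

```text
187 170
```

View pics/c7.png

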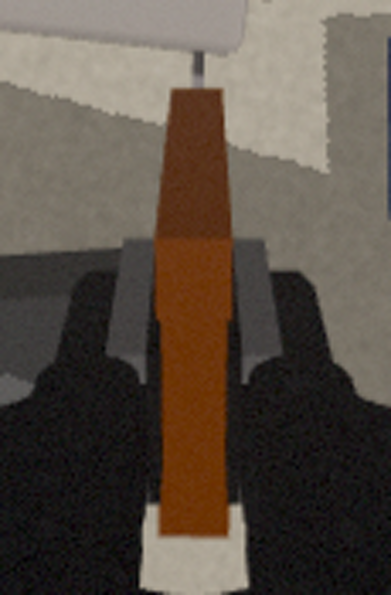

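View pics/s1c.png

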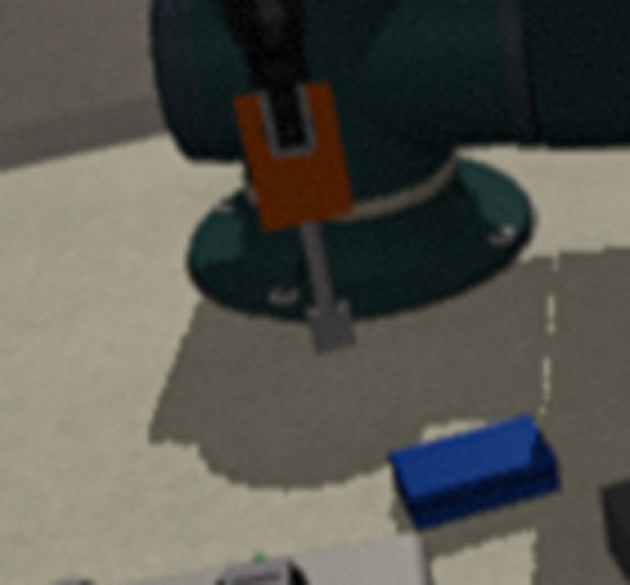

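```bash
cat > grip.py <<'E'
from h import *
np.set_printoptions(suppress=True,precision=2)
def toolcloud(tag,o):
    p,d,m=load(tag+".npz"); X=cloud(d,m); pp,r=pose(o); T=r.inv().apply((X-pp).reshape(-1,3)).reshape(X.shape)
    return p,d,T*1000
E
python3 - <<'E'
from grip import *
o=dict(tool_pos=[0.5128,-0.1431,0.2912],orientation=[0.22,3.133,0.0])
p,d,T=toolcloud("w6",o)
# rows along centre column
for v in range(182,245,3):
    print(v,np.median(T[v,316:320],axis=0))
E
```

```text
182 [  2.07  21.95 231.61]
185 [ 1.55 -9.37 86.75]
188 [ 1.51 -9.28 75.83]
191 [ 1.47 -9.28 65.37]
194 [ 1.46 -7.72 61.28]
197 [  1.25 -21.51   4.84]
200 [  1.23 -21.33  -1.33]
203 [  1.21 -21.5   -8.27]
206 [  1.18 -21.47 -14.1 ]
209 [  1.16 -21.56 -19.94]
212 [  1.15 -21.6  -25.26]
215 [  1.12 -21.62 -30.22]
218 [  1.11 -21.55 -34.67]
221 [  1.09 -21.65 -39.31]
224 [  1.07 -21.63 -43.41]
227 [  1.07 -21.35 -46.64]
230 [  1.05 -21.67 -51.14]
233 [  1.04 -21.6  -54.51]
236 [  1.02 -21.63 -57.93]
239 [  1.01 -21.45 -60.73]
242 [  1.01 -20.91 -62.66]
```

Depth puts the paddle's front edge at tool y -21.5 all the way along, so it is straight, and the blade tip about 87 mm beyond the TCP. The offset is roughly x +1.4 and y +1.5 mm. Now I move over the slot.

```bash
python3 - <<'E'
from h import *
plan([0.511,-0.2135,0.19],163.2,step=25,closure=1)
E
```

```text
from [ 0.513  -0.143   0.2913] yaw 172.0 tilt [ 0.05 -0.  ]
n 5
[[[-0.006, -0.056, 0.081], 0.0098, 1], [[-0.008, -0.056, 0.081], 0.0098, 1], [[-0.01, -0.056, 0.081], 0.0098, 1], [[-0.011, -0.055, 0.081], 0.0097, 1], [[-0.013, -0.055, 0.081], 0.0098, 1]]
end [ 0.511  -0.2135  0.1901] 163.19
```

arm_command([
  [[-0.006, -0.056, 0.08], 0.01, 1],
  [[-0.008, -0.056, 0.08], 0.01, 1],
  [[-0.01, -0.056, 0.08], 0.01, 1],
  [[-0.011, -0.055, 0.08], 0.01, 1],
  [[-0.013, -0.055, 0.08], 0.009, 1],
  [[0, 0, 0], 0, 1],
  [[0, 0, 0], 0, 1],
])

```text
time: 9.88
tool_pos: [0.5148, -0.2109, 0.1868]
orientation: [-0.453, -3.109, -0.002]
contact_force: [0.5, -0.2, -1.0]
opening: 0.0086
```

```bash
python3 - <<'E'
from h import *
plan([0.511,-0.2135,0.17],163.2,step=25,closure=1)
E
```

```text
from [ 0.5148 -0.2109  0.1868] yaw 163.42 tilt [0.01 0.09]
n 1
[[[0.012, -0.014, 0.067], 0.0012, 1]]
end [ 0.5109 -0.2134  0.1701] 163.2
```

arm_command([
  [[0.014, -0.014, 0.04], 0.001, 1],
  [[0, 0, 0], 0, 1],
  [[0, 0, 0], 0, 1],
])

```text
time: 10.25
tool_pos: [0.5109, -0.2125, 0.1775]
orientation: [0.455, 3.107, 0.001]
contact_force: [-0.3, -0.3, -1.5]
opening: 0.0085
```

```bash
python3 - <<'E'
from h import *
p,d,m=shot("w8")
c=cv2.cvtColor(p,cv2.COLOR_RGB2BGR)
cv2.imwrite("pics/c8.png",cv2.resize(c[120:280,230:400],None,fx=4,fy=4,interpolation=cv2.INTER_CUBIC))
plan([0.511,-0.2135,0.17],163.2,step=25,closure=1)
E
```

```text
w8 10.3 [ 0.5109 -0.2125  0.1774] 163.35 [0.1  0.04]
from [ 0.5109 -0.2125  0.1774] yaw 163.35 tilt [0.1  0.04]
n 1
[[[-0.002, -0.004, 0.03], 0.0008, 1]]
end [ 0.5111 -0.2136  0.1699] 163.2
```

View pics/c8.png

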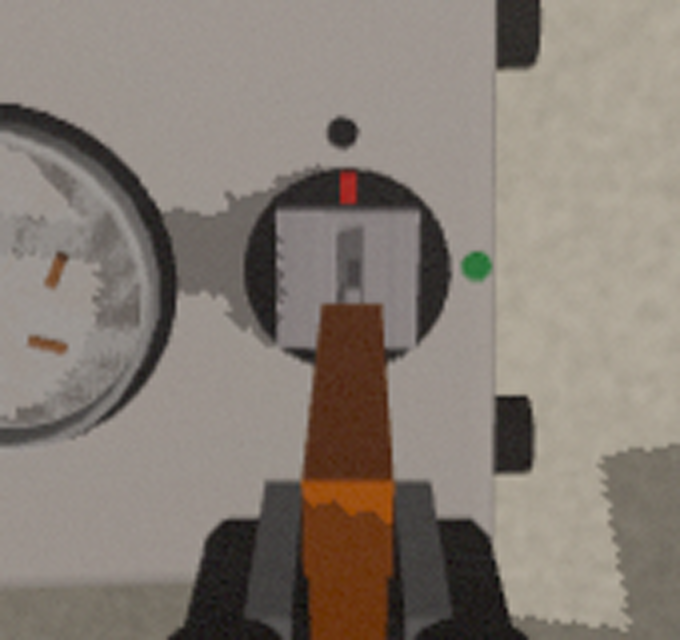

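The blade hangs right over the slot: blade at crop column ~352, slot at ~349, and the head's edges parallel to the image. I insert gently.

arm_command([
  [[-0.003, -0.006, 0.035], 0.001, 1],
  [[0, 0, 0.035], 0, 1],
  [[0, 0, 0], 0, 1],
])

```text
time: 10.68
tool_pos: [0.5112, -0.2142, 0.1586]
orientation: [0.46, 3.106, 0.002]
contact_force: [-0.3, 0.6, -1.8]
opening: 0.0087
```

```bash
python3 - <<'E'
from h import *
plan([0.511,-0.2135,0.152],163.2,step=25,closure=1)
E
```

```text
from [ 0.5112 -0.2142  0.1586] yaw 163.16 tilt [0.1  0.04]
n 1
[[[0.001, 0.003, 0.026], -0.0002, 1]]
end [ 0.5111 -0.2134  0.1521] 163.19
```

arm_command([
  [[0, 0.003, 0.022], 0, 1],
  [[0, 0, 0.012], 0, 1],
  [[0, 0, 0], 0, 1],
])

```text
time: 11.05
tool_pos: [0.5128, -0.2142, 0.1514]
orientation: [0.459, 3.102, -0.001]
contact_force: [-0.4, 0.3, -0.2]
opening: 0.0089
```

```bash
python3 - <<'E'
from h import *
p,d,m=shot("w9")
c=cv2.cvtColor(p,cv2.COLOR_RGB2BGR)
cv2.imwrite("pics/c9.png",cv2.resize(c[120:280,230:400],None,fx=4,fy=4,interpolation=cv2.INTER_CUBIC))
from bench import arm
o=arm.get_obs(); print(o['contact_force'],o['torque'])
E
```

```text
w9 11.1 [ 0.5127 -0.2141  0.1513] 163.16 [ 0.3  -0.07]
[-0.88752003  0.93884495  5.14268012] [ 0.15990307  0.15959476 -0.06515014]
```

View pics/c9.png

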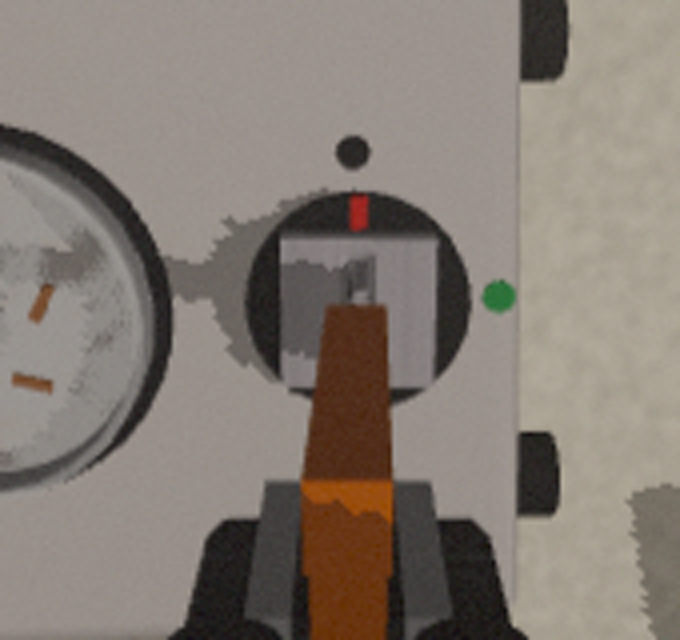

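The blade is seated: TCP z is 0.151, as expected for the slot floor, with a 5 N light touch. I turn clockwise in stages.

arm_command([
  [[0, 0, 0.001], 0.05, 1],
  [[0, 0, 0.001], 0.05, 1],
  [[0, 0, 0.001], 0.05, 1],
  [[0, 0, 0.001], 0.05, 1],
  [[0, 0, 0], 0, 1],
])

```text
time: 11.72
tool_pos: [0.5131, -0.2146, 0.1514]
orientation: [1.419, 2.794, 0.0]
contact_force: [-1.2, -0.6, 2.3]
opening: 0.0088
```

```bash
python3 - <<'E'
from h import *
p,d,m=shot("w10")
c=cv2.cvtColor(p,cv2.COLOR_RGB2BGR)
cv2.imwrite("pics/c10.png",cv2.resize(c[120:280,230:400],None,fx=4,fy=4,interpolation=cv2.INTER_CUBIC))
from bench import arm
o=arm.get_obs(); print(o['contact_force'],o['torque'])
E
```

```text
w10 11.775 [ 0.5131 -0.2146  0.1514] 126.28 [ 0.39 -0.19]
[-0.66383834  0.0257775   3.81598336] [-0.00461608  0.39336806 -0.00940327]
```

View pics/c10.png

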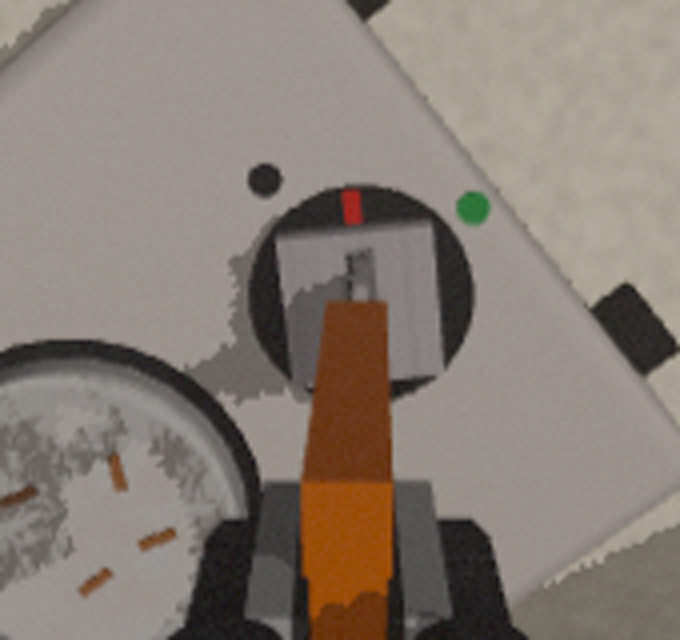

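The selector is following, with the pointer about 4° behind the blade. I carry on toward the stop.

arm_command([
  [[0, 0, 0.001], 0.05, 1],
  [[0, 0, 0.001], 0.05, 1],
  [[0, 0, 0.001], 0.05, 1],
  [[0, 0, 0.001], 0.05, 1],
  [[0, 0, 0.001], 0.05, 1],
  [[0, 0, 0.001], 0.04, 1],
  [[0, 0, 0], 0, 1],
])

```text
time: 12.65
tool_pos: [0.5125, -0.2149, 0.1514]
orientation: [2.503, 1.885, 0.004]
contact_force: [-1.6, 0.8, 3.5]
opening: 0.0088
```

```bash
cat > q.py <<'E'
from h import *
import sys
tag=sys.argv[1]
p,d,m=shot(tag)
c=cv2.cvtColor(p,cv2.COLOR_RGB2BGR)
x0,x1,y0,y1=map(int,sys.argv[2:6])
cv2.imwrite(f"pics/{tag}c.png",cv2.resize(c[y0:y1,x0:x1],None,fx=4,fy=4,interpolation=cv2.INTER_CUBIC))
from bench import arm
o=arm.get_obs(); print(o['contact_force'].round(2),o['torque'].round(3),o['opening'])
E
python3 q.py w11 230 400 120 280
```

```text
w11 12.7 [ 0.5125 -0.2149  0.1513] 74.04 [ 0.39 -0.29]
[-1.62  1.18  4.76] [0.222 0.711 0.036] 0.009050627375331036
```

View pics/w11c.png

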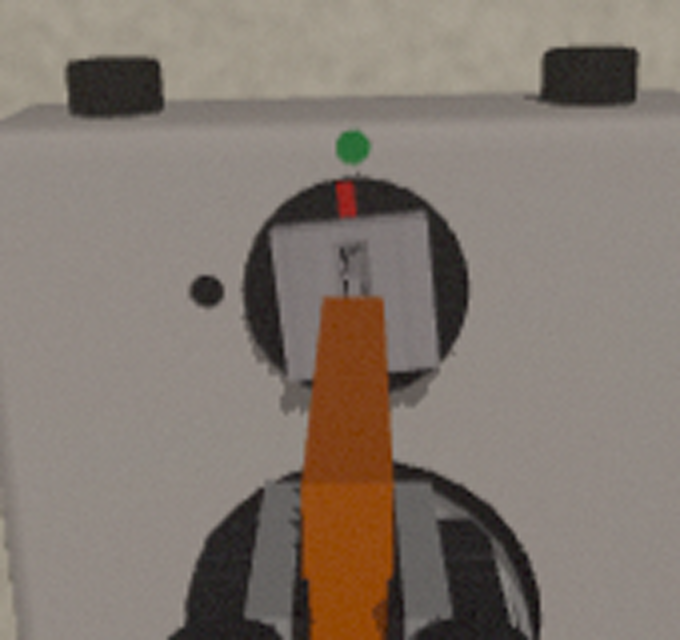

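About 5° is left: the red pointer is at column 346 and the green dot at 352. I continue in small steps until the torque rises.

arm_command([
  [[0, 0, 0.001], 0.02, 1],
  [[0, 0, 0.001], 0.02, 1],
  [[0, 0, 0], 0, 1],
])

```text
time: 13.08
tool_pos: [0.5124, -0.2148, 0.1514]
orientation: [2.609, 1.735, 0.005]
contact_force: [-1.9, 1.0, 3.1]
opening: 0.0089
```

```bash
python3 q.py w12 230 400 120 280
```

```text
w12 13.125 [ 0.5124 -0.2148  0.1514] 67.25 [ 0.4 -0.3]
[-1.98  0.59  5.9 ] [0.306 0.722 0.177] 0.008505409074181708
```

View pics/w12c.png

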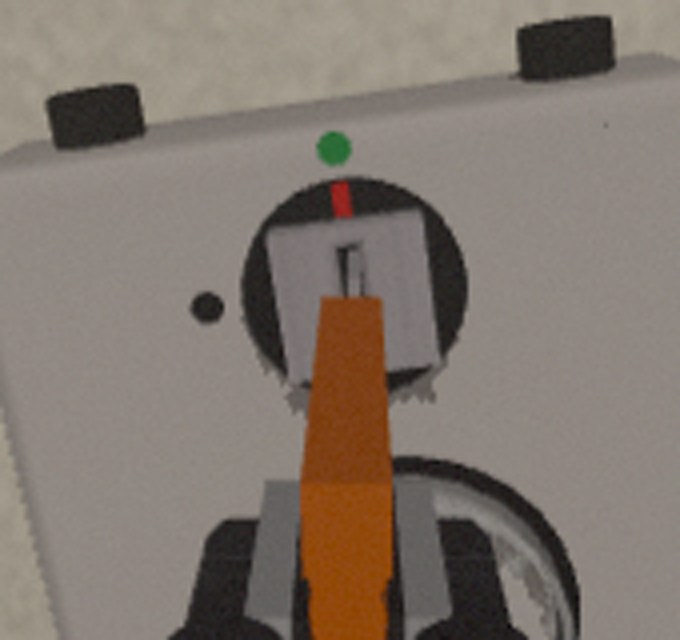

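The torque about z rose from 0.04 to 0.18 N m. In the crop, the head centre (355,285), the red pointer (342,200) and the green dot (334,148) line up at -8.7° each. I give one small extra push to confirm the stop.

arm_command([
  [[0, 0, 0.001], 0.02, 1],
  [[0, 0, 0], 0.01, 1],
])

```text
time: 13.38
tool_pos: [0.5124, -0.2146, 0.1514]
orientation: [2.685, 1.616, 0.005]
contact_force: [-2.7, 0.4, 3.8]
opening: 0.0091
```

```bash
python3 q.py w13 230 400 120 280
```

```text
w13 13.425 [ 0.5124 -0.2146  0.1513] 62.01 [ 0.41 -0.3 ]
[-2.56  1.38  5.48] [0.252 0.79  0.701] 0.008899581423829689
```

View pics/w13c.png

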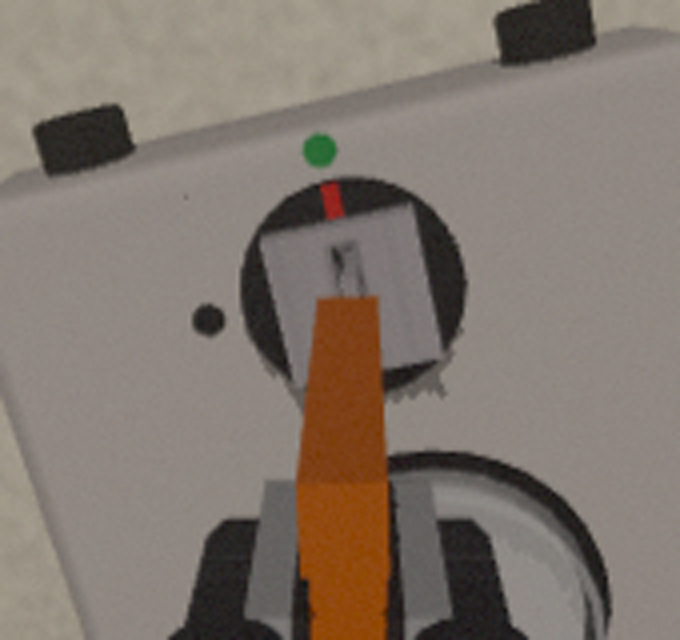

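The torque jumped to 0.70 N m while the pointer stayed on the green dot, so it's at the stop. I ease back within the play and check the torque.

arm_command([
  [[0, 0, 0], -0.03, 1],
  [[0, 0, 0], 0, 1],
])

```text
time: 13.68
tool_pos: [0.5123, -0.2145, 0.1513]
orientation: [2.602, 1.746, 0.005]
contact_force: [-1.5, 0.9, 3.9]
opening: 0.0089
```

```bash
python3 q.py w14 230 400 120 280
```

```text
w14 13.725 [ 0.5123 -0.2145  0.1513] 67.65 [ 0.4  -0.29]
[-2.02  0.36  4.02] [0.263 0.636 0.162] 0.008745492967451375
```

View pics/w14c.png

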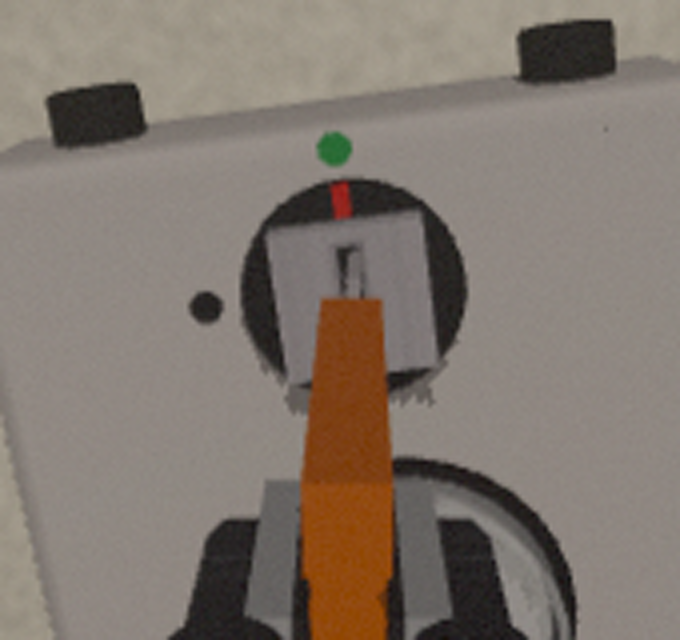

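arm_command([
  [[0, 0, 0], -0.025, 1],
  [[0, 0, 0], 0, 1],
  [[0, 0, -0.02], 0, 1],
  [[0, 0, -0.04], 0, 1],
  [[0, 0, -0.06], 0, 1],
  [[0, 0, -0.08], 0, 1],
  [[0, 0, -0.08], 0, 1],
  [[0, 0, 0], 0, 1],
  [[0, 0, 0], 0, 1],
])

```text
time: 14.85
tool_pos: [0.5124, -0.2143, 0.2246]
orientation: [2.54, 1.834, 0.005]
contact_force: [0.6, -0.2, -1.3]
opening: 0.0086
```

```bash
python3 q.py w15 230 400 100 260
```

```text
w15 14.9 [ 0.5123 -0.2143  0.2246] 71.66 [ 0.45 -0.28]
[-0.27  0.23 -0.64] [0.014 0.017 0.023] 0.008712589324302958
```

View pics/w15c.png

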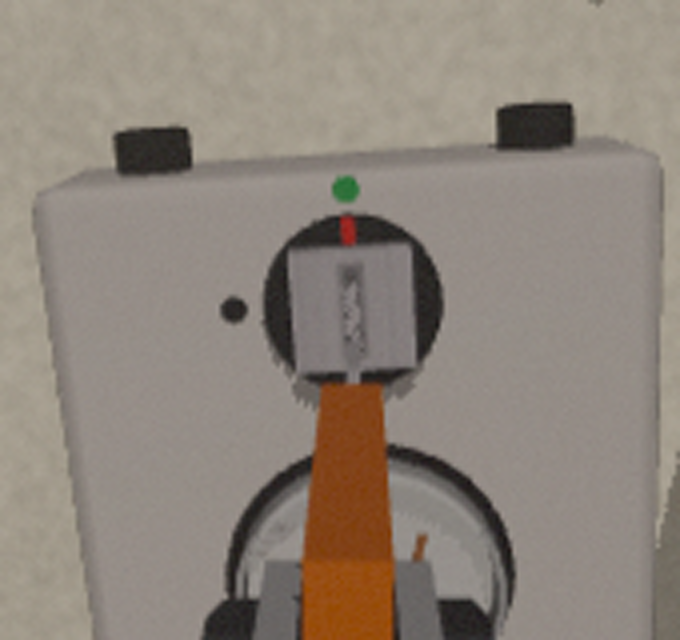

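The selector is confirmed at its stop: the head edge reads -3.3° and the base edge -3.6° in the image, and the pointer is on the green dot at (345,190). The driver is out of the slot. Next I carry it to the open socket.

```bash
python3 - <<'E'
from h import *
plan([0.530,-0.10,0.27],120,step=45,closure=1)
E
```

```text
from [ 0.5123 -0.2143  0.2246] yaw 71.66 tilt [ 0.45 -0.28]
n 6
[[[0.076, -0.013, -0.031], -0.0448, 1], [[0.077, -0.002, -0.03], -0.0448, 1], [[0.076, 0.009, -0.031], -0.0447, 1], [[0.074, 0.02, -0.03], -0.0448, 1], [[0.071, 0.03, -0.031], -0.0447, 1], [[0.066, 0.04, -0.03], -0.0448, 1]]
end [ 0.53   -0.1001  0.27  ] 120.0
```

arm_command([
  [[0.076, -0.013, -0.031], -0.045, 1],
  [[0.077, -0.002, -0.03], -0.045, 1],
  [[0.076, 0.009, -0.03], -0.045, 1],
  [[0.074, 0.02, -0.03], -0.045, 1],
  [[0.071, 0.03, -0.03], -0.045, 1],
  [[0.066, 0.04, -0.03], -0.045, 1],
])

```text
time: 15.65
tool_pos: [0.5275, -0.097, 0.2657]
orientation: [1.533, 2.74, -0.002]
contact_force: [0.1, -0.5, -1.8]
opening: 0.0086
```

```bash
python3 - <<'E'
from h import *
plan([0.542,0.029,0.20],176.2,step=30,closure=1)
E
```

```text
from [ 0.5275 -0.097   0.2657] yaw 121.56 tilt [ 0.05 -0.1 ]
n 6
[[[0.067, 0.052, 0.044], -0.0506, 1], [[0.057, 0.062, 0.044], -0.0506, 1], [[0.047, 0.07, 0.043], -0.0506, 1], [[0.035, 0.077, 0.044], -0.0506, 1], [[0.023, 0.082, 0.043], -0.0506, 1], [[0.009, 0.084, 0.044], -0.0505, 1]]
end [0.542  0.0289 0.2   ] 176.19
```

arm_command([
  [[0.067, 0.052, 0.044], -0.051, 1],
  [[0.057, 0.062, 0.044], -0.051, 1],
  [[0.047, 0.07, 0.043], -0.051, 1],
  [[0.035, 0.077, 0.044], -0.051, 1],
  [[0.023, 0.082, 0.043], -0.051, 1],
  [[0.009, 0.084, 0.044], -0.05, 1],
  [[0, 0, 0], 0, 1],
  [[0, 0, 0], 0, 1],
])

```text
time: 16.65
tool_pos: [0.5382, 0.0341, 0.1935]
orientation: [-0.05, -3.136, 0.002]
contact_force: [0.7, -0.2, -1.3]
opening: 0.0088
```

```bash
python3 q.py w16 230 400 120 280; python3 - <<'E'
from h import *
plan([0.542,0.029,0.17],176.2,step=30,closure=1)
E
```

```text
w16 16.7 [0.5382 0.034  0.1935] 178.18 [-0.31 -0.05]
[-0.16  0.02 -1.75] [-0.031 -0.048  0.019] 0.008263571454151918
from [0.5382 0.034  0.1935] yaw 178.18 tilt [-0.31 -0.05]
n 1
[[[-0.016, -0.019, 0.094], 0.011, 1]]
end [0.542  0.0291 0.1699] 176.2
```

View pics/w16c.png

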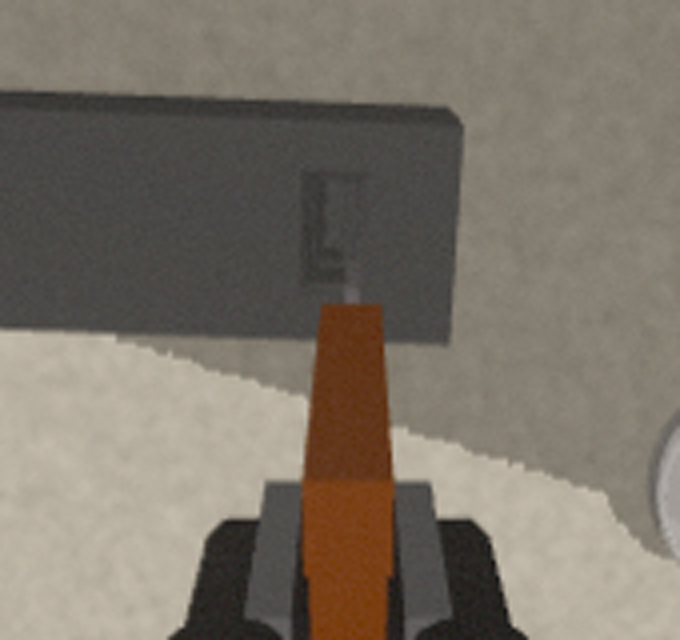

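```bash
python3 - <<'E'
from h import *
p,d,m=load("w16.npz")
g=p[150:210,290:355].astype(float); g=np.clip((g-40)*3.5,0,255).astype(np.uint8)
cv2.imwrite("pics/c16.png",cv2.resize(cv2.cvtColor(g,cv2.COLOR_RGB2BGR),None,fx=10,fy=10,interpolation=cv2.INTER_CUBIC))
E
```

```text
(no output)
```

View pics/c16.png

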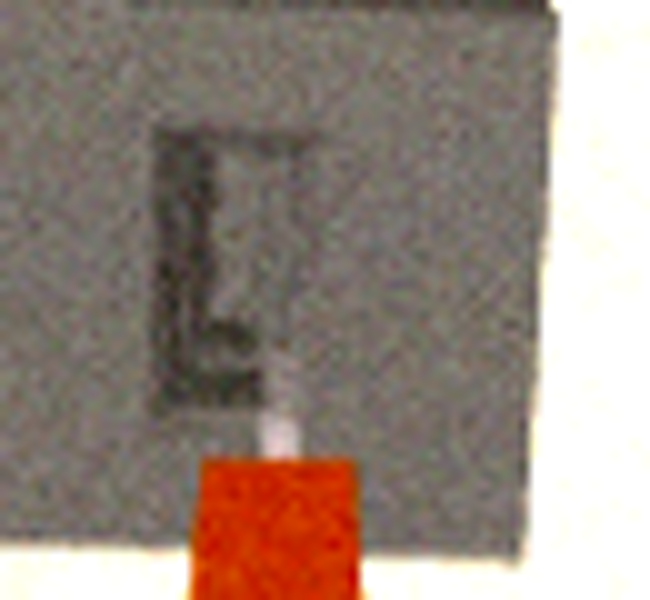

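```bash
python3 - <<'E'
from h import *
np.set_printoptions(suppress=True,precision=4)
p,d,m=load("w16.npz")
f=lambda x,y,z=.05: ray(m,290+(x+.5)/10-.5,150+(y+.5)/10-.5,z)[:2]
tl,tr,bl=f(157,125),f(325,130),f(152,410); print(tl,tr,bl,np.linalg.norm(tl-tr),np.linalg.norm(tl-bl)); print("centre",(tr+bl)/2)
a,b=f(558,10),f(522,558); w=b-a; print("end yaw",np.degrees(np.arctan2(w[1],w[0]))-90,np.linalg.norm(w),(a+b)/2)
w=bl-tl; print("sock yaw",np.degrees(np.arctan2(w[1],w[0]))-90)
# blade in tool frame
from grip import toolcloud
E
python3 - <<'E'
from grip import *
o=dict(tool_pos=[0.5382,0.034,0.1935],orientation=[-0.05,-3.136,0.002])
p,d,T=toolcloud("w16",o)
for v in list(range(182,246,4)):
    print(v,np.median(T[v,315:321],axis=0))
hsv=cv2.cvtColor(p,cv2.COLOR_RGB2HSV)
for v in [200,215,230,238]:
    q=np.where((hsv[v,290:345,0]<15)&(hsv[v,290:345,1]>140))[0]+290; print(v,q.min(),q.max(),T[v,q.min(),0],T[v,q.max(),0])
E
```

```text
[0.5489 0.012 ] [0.5302 0.0132] [0.551  0.0449] 0.018813122508823492 0.03299270267104857
centre [0.5406 0.029 ]
end yaw -3.9947932954098064 0.06376224122434794 [0.5062 0.0325]
sock yaw -3.548806381181052
182 [  1.62   6.72 165.85]
186 [  1.31  -1.38 113.53]
190 [ 1.25 -8.98 68.8 ]
194 [ 1.23 -7.35 61.51]
198 [  1.01 -21.37   2.03]
202 [  0.97 -21.23  -6.27]
206 [  0.94 -21.29 -14.45]
210 [  0.91 -21.43 -22.17]
214 [  0.89 -21.42 -28.88]
218 [  0.86 -21.38 -35.01]
222 [  0.84 -21.39 -40.79]
226 [  0.82 -21.45 -46.31]
230 [  0.8  -21.16 -50.62]
234 [  0.79 -21.51 -56.11]
238 [  0.77 -21.42 -60.26]
242 [  0.76 -20.21 -61.8 ]
200 310 324 -3.765497941010507 5.104628724343071
215 309 325 -3.7528980698599703 4.940605734434673
230 307 326 -4.158555030440768 4.821225248947414
238 306 327 -4.317496642366388 4.980189263969336
```

The socket mouth is about 19 mm wide and centred near (0.5406, 0.0295). That agrees with my earlier values. I line the driver up and lower it.

```bash
python3 - <<'E'
from h import *
plan([0.5418,0.0279,0.155],176.2,step=20,closure=1)
E
```

```text
from [0.5382 0.034  0.1935] yaw 178.18 tilt [-0.31 -0.05]
n 2
[[[-0.008, -0.012, 0.077], 0.0055, 1], [[-0.008, -0.012, 0.077], 0.0055, 1]]
end [0.5418 0.0278 0.1549] 176.2
```

arm_command([
  [[-0.01, -0.014, 0.06], 0.006, 1],
  [[-0.01, -0.014, 0.06], 0.006, 1],
  [[0, 0, 0], 0, 1],
  [[0, 0, 0], 0, 1],
])

```text
time: 17.2
tool_pos: [0.5432, 0.0242, 0.1615]
orientation: [-0.124, -3.134, 0.002]
contact_force: [0.3, -1.2, -1.0]
opening: 0.0087
```

```bash
python3 - <<'E'
from h import *
plan([0.5418,0.0279,0.15],176.2,step=20,closure=1)
E
```

```text
from [0.5432 0.0242 0.1615] yaw 175.48 tilt [-0.29 -0.07]
n 1
[[[0.007, 0.014, 0.046], -0.004, 1]]
end [0.5417 0.0279 0.15  ] 176.2
```

arm_command([
  [[0.006, 0.014, 0.02], -0.004, 1],
  [[0, 0, 0], 0, 1],
  [[0, 0, 0], 0, 1],
])

```text
time: 17.58
tool_pos: [0.5422, 0.0282, 0.1569]
orientation: [-0.102, -3.136, 0.002]
contact_force: [-0.0, 0.3, -1.7]
opening: 0.0089
```

```bash
python3 q.py w17 230 400 120 280; python3 - <<'E'
from h import *
plan([0.5418,0.0279,0.15],176.2,step=20,closure=1)
p,d,m=load("w17.npz")
g=p[160:225,280:355].astype(float); g=np.clip((g-40)*3.5,0,255).astype(np.uint8)
cv2.imwrite("pics/c17.png",cv2.resize(cv2.cvtColor(g,cv2.COLOR_RGB2BGR),None,fx=9,fy=9,interpolation=cv2.INTER_CUBIC))
E
```

```text
w17 17.625 [0.5421 0.0281 0.1568] 176.26 [-0.23 -0.07]
[-0.36  0.   -1.58] [-0.017 -0.006  0.041] 0.008636716989379739
from [0.5421 0.0281 0.1568] yaw 176.26 tilt [-0.23 -0.07]
n 1
[[[0.001, -0.001, 0.027], 0.0003, 1]]
end [0.5418 0.0279 0.1501] 176.2
```

View pics/c17.png

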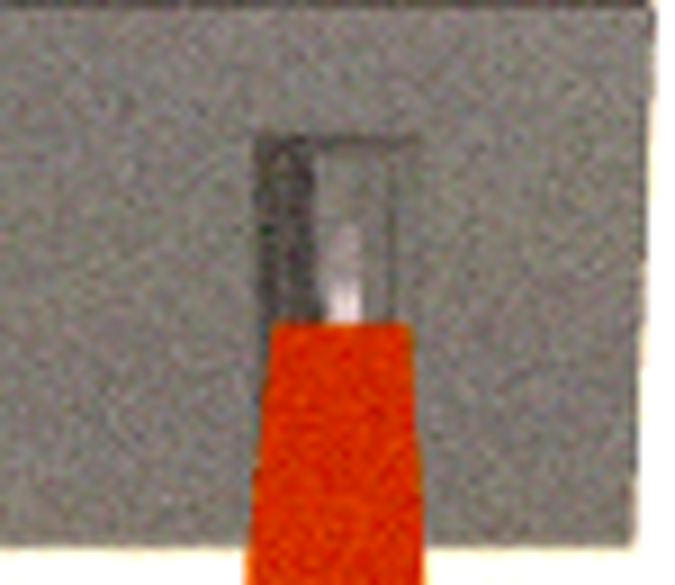

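The blade at column 345 sits inside the mouth (252–418). I descend.

arm_command([
  [[0, 0, 0.05], 0, 1],
  [[0, 0, 0.05], 0, 1],
  [[0, 0, 0.05], 0, 1],
  [[0, 0, 0], 0, 1],
])

```text
time: 18.12
tool_pos: [0.5415, 0.0282, 0.116]
orientation: [-0.102, -3.135, 0.002]
contact_force: [0.6, -0.2, -1.4]
opening: 0.0089
```

```bash
python3 - <<'E'
from h import *
plan([0.5418,0.0279,0.094],176.2,step=20,closure=1)
from bench import arm
o=arm.get_obs(); print(o['contact_force'].round(2),o['torque'].round(3))
E
```

```text
from [0.5415 0.0282 0.116 ] yaw 176.26 tilt [-0.29 -0.07]
n 2
[[[-0.001, -0.0, 0.044], 0.0002, 1], [[-0.001, -0.001, 0.044], 0.0001, 1]]
end [0.5419 0.0279 0.094 ] 176.2
[ 0.6  -0.17 -1.45] [ 0.002 -0.03   0.012]
```

arm_command([
  [[0, 0, 0.04], 0, 1],
  [[0, 0, 0.03], 0, 1],
  [[0, 0, 0.015], 0, 1],
  [[0, 0, 0], 0, 1],
])

```text
time: 18.62
tool_pos: [0.5418, 0.0281, 0.0936]
orientation: [-0.103, -3.136, 0.002]
contact_force: [-0.1, -0.3, -1.6]
opening: 0.0088
```

```bash
python3 q.py w18 230 400 120 280;  python3 - <<'E'
from h import *
plan([0.5418,0.0279,0.094],176.2,step=20,closure=1)
E
```

```text
w18 18.675 [0.5417 0.0281 0.0937] 176.25 [-0.25 -0.07]
[ 0.01  0.78 -1.86] [-0.019 -0.012 -0.024] 0.00864021600379854
from [0.5417 0.0281 0.0937] yaw 176.25 tilt [-0.25 -0.07]
n 1
[[[-0.0, -0.001, -0.001], 0.0003, 1]]
end [0.5417 0.0278 0.0939] 176.2
```

View pics/w18c.png

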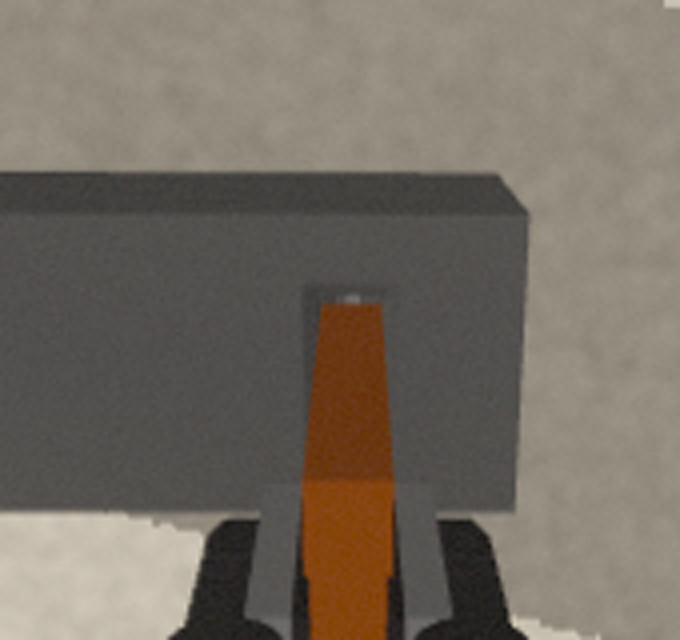

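arm_command([
  [[0, 0, 0.01], 0, 1],
  [[0, 0, 0], 0, 1],
])

```text
time: 18.92
tool_pos: [0.5441, 0.0279, 0.0938]
orientation: [0.103, 3.138, -0.003]
contact_force: [0.9, 0.5, -1.6]
opening: 0.0082
```

```bash
python3 q.py w19 230 400 120 280;  python3 - <<'E'
from h import *
plan([0.5418,0.0279,0.092],176.2,step=20,closure=1)
E
```

```text
w19 18.975 [0.544  0.0278 0.0936] 176.25 [ 0.07 -0.11]
[-0.36 -0.63 -1.9 ] [-0.009  0.039  0.013] 0.008759573070414998
from [0.544  0.0278 0.0936] yaw 176.25 tilt [ 0.07 -0.11]
n 1
[[[0.009, -0.0, 0.007], 0.0003, 1]]
end [0.5417 0.028  0.0919] 176.2
```

arm_command([
  [[0.004, 0, 0.012], 0, 1],
  [[0.002, 0, 0.008], 0, 1],
])

```text
time: 19.23
tool_pos: [0.5461, 0.0276, 0.0931]
orientation: [0.102, 3.129, -0.004]
contact_force: [-5.3, 0.8, 26.4]
opening: 0.0088
```

```bash
python3 - <<'E'
from h import *
from bench import arm
o=arm.get_obs(); print(o['contact_force'].round(2),o['torque'].round(3))
plan([0.5418,0.0279,0.092],176.2,step=20,closure=1)
E
```

```text
[-5.25  0.8  26.4 ] [ 0.241  1.16  -0.002]
from [0.5461 0.0276 0.0931] yaw 176.26 tilt [ 0.62 -0.16]
n 1
[[[0.017, -0.0, 0.004], 0.0003, 1]]
end [0.5419 0.0279 0.0921] 176.2
```

The blade's end is on the floor: TCP 0.093, as predicted, with a clear upward reaction. I unload and recentre.

arm_command([
  [[0.014, 0, -0.003], 0, 1],
  [[0, 0, 0], 0, 1],
])

```text
time: 19.48
tool_pos: [0.5425, 0.0279, 0.0942]
orientation: [0.102, 3.128, -0.004]
contact_force: [0.0, -0.1, -1.0]
opening: 0.0087
```

```bash
python3 q.py w20 230 400 120 280; python3 - <<'E'
from h import *
plan([0.5418,0.0279,0.092],176.2,step=20,closure=1)
E
```

```text
w20 19.525 [0.5426 0.0279 0.0941] 176.26 [ 0.65 -0.16]
[-0.83 -0.63 -0.89] [-0.037 -0.007  0.033] 0.008404609504985451
from [0.5426 0.0279 0.0941] yaw 176.26 tilt [ 0.65 -0.16]
n 1
[[[0.003, -0.0, 0.008], 0.0003, 1]]
end [0.5419 0.0279 0.0921] 176.21
```

View pics/w20c.png

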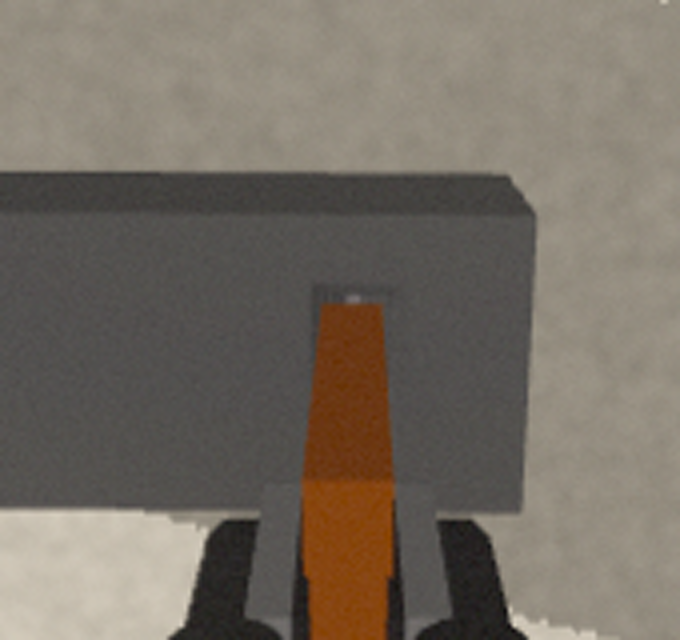

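The driver stands in the socket. I release it and rise straight up.

arm_command([
  [[0, 0, 0], 0, -1],
  [[0, 0, 0], 0, -1],
  [[0, 0, 0], 0, -1],
  [[0, 0, 0], 0, -1],
  [[0, 0, 0], 0, -1],
  [[0, 0, -0.06], 0, -1],
  [[0, 0, -0.12], 0, -1],
  [[0, 0, -0.15], 0, -1],
  [[0, 0, -0.15], 0, -1],
  [[0, 0, 0], 0, -1],
])

```text
time: 20.78
tool_pos: [0.5409, 0.0282, 0.2168]
orientation: [0.102, 3.13, -0.004]
contact_force: [0.2, -0.4, -0.7]
opening: 0.0854
```

```bash
python3 q.py w21 230 400 100 240; python3 - <<'E'
from h import *
plan([0.5418,0.0279,0.25],86.2,step=20,closure=-1)
E
```

```text
w21 20.825 [0.5403 0.0282 0.2153] 176.25 [ 0.42 -0.14]
[ 0.12 -0.25  0.4 ] [-0.001  0.059 -0.012] 0.08529184573658917
from [0.5403 0.0282 0.2153] yaw 176.25 tilt [ 0.42 -0.14]
n 10
[[[-0.001, -0.0, -0.014], 0.05, -1], [[-0.001, -0.0, -0.014], 0.05, -1], [[-0.001, 0.0, -0.014], 0.05, -1], [[-0.001, 0.0, -0.014], 0.05, -1], [[-0.0, 0.0, -0.014], 0.05, -1], [[-0.001, 0.0, -0.014], 0.0501, -1], [[-0.0, 0.001, -0.014], 0.05, -1], [[-0.0, 0.001, -0.014], 0.0501, -1], [[-0.0, 0.0, -0.013], 0.05, -1], [[-0.001, 0.001, -0.014], 0.0501, -1]]
end [0.5418 0.0278 0.2501] 86.2
```

View pics/w21.png

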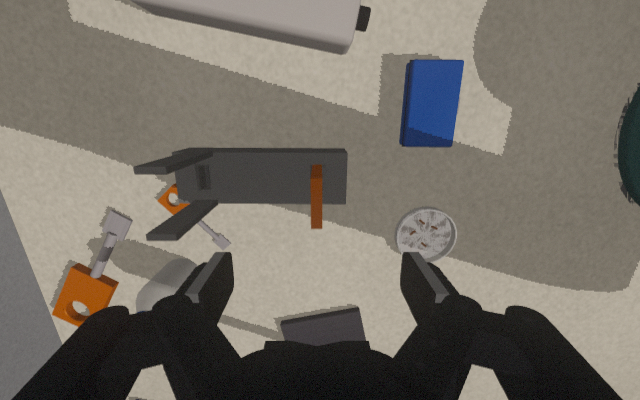

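The driver stands on its own in the open socket (paddle top at columns 311–323, rows 165–228). I turn the hand by 90° to take it by its edges.

arm_command([
  [[0, 0, -0.014], 0.05, -1],
  [[0, 0, -0.014], 0.05, -1],
  [[0, 0, -0.014], 0.05, -1],
  [[0, 0, -0.014], 0.05, -1],
  [[0, 0, -0.014], 0.05, -1],
  [[0, 0, -0.014], 0.05, -1],
  [[0, 0, -0.014], 0.05, -1],
  [[0, 0, -0.014], 0.05, -1],
  [[0, 0, -0.014], 0.05, -1],
  [[0, 0, -0.014], 0.05, -1],
  [[0, 0, 0], 0, -1],
])

```text
time: 22.2
tool_pos: [0.5355, 0.0287, 0.2383]
orientation: [-2.341, -2.085, 0.014]
contact_force: [-0.0, -1.2, -0.9]
opening: 0.0852
```

```bash
python3 q.py w22 230 400 100 240; python3 - <<'E'
from h import *
p,d,m=load("w22.npz"); X=cloud(d,m)
hsv=cv2.cvtColor(p,cv2.COLOR_RGB2HSV); og=((hsv[...,0]<15)&(hsv[...,1]>140)&(hsv[...,2]>50)); 
z=X[...,2]; mk=(og&(abs(X[...,0]-.541)<.05)&(abs(X[...,1]-.029)<.05)&(z>.145)).astype(np.uint8)
n,l,s,c=cv2.connectedComponentsWithStats(mk); k=1+np.argmax(s[1:,4]); print(s[k]); ys,xs=np.where(l==k)
P=np.array([ray(m,u,v,.156)[:2] for u,v in zip(xs,ys)])*1000; print(cv2.minAreaRect(P.astype(np.float32)))
mk=(og&(abs(X[...,0]-.541)<.05)&(abs(X[...,1]-.029)<.05)); print("z",np.percentile(z[mk],[1,50,90,99]))
E
```

```text
w22 22.25 [0.5354 0.0287 0.2382] 83.5 [-0.65 -0.04]
[-0.56 -0.05  0.11] [ 0.021 -0.043  0.051] 0.08560297676925774
[293 195  49  16 593]
((540.10009765625, 29.216815948486328), (45.438907623291016, 12.891737937927246), 86.52974700927734)
z [0.08743491 0.1460658  0.15646106 0.15731354]
```

View pics/w22.png

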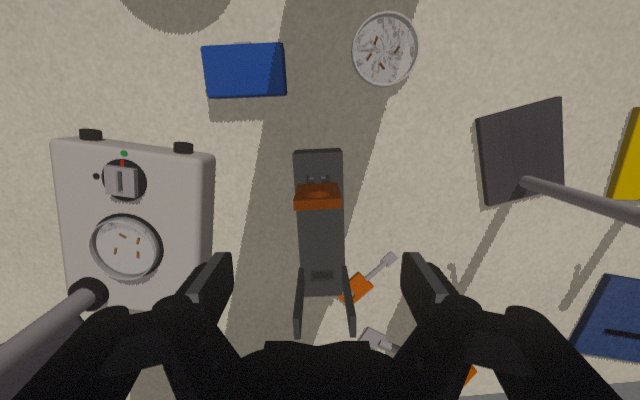

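The view shows the driver upright in the open socket, its top at (317,195) with yaw about -3.5°. The selector's pointer is on the green dot (124,153). I align over it for the edge grasp.

```bash
python3 - <<'E'
from h import *
plan([0.5416,0.0294,0.20],86.3,step=20,closure=-1)
E
```

```text
from [0.5354 0.0287 0.2382] yaw 83.5 tilt [-0.65 -0.04]
n 2
[[[0.003, 0.013, 0.076], -0.0078, -1], [[0.003, 0.013, 0.077], -0.0077, -1]]
end [0.5416 0.0295 0.1999] 86.29
```

arm_command([
  [[0.003, 0.015, 0.07], -0.008, -1],
  [[0.003, 0.015, 0.06], -0.008, -1],
  [[0, 0, 0], 0, -1],
  [[0, 0, 0], 0, -1],
])

```text
time: 22.75
tool_pos: [0.542, 0.0295, 0.2034]
orientation: [-2.269, -2.159, 0.016]
contact_force: [0.2, 0.0, 1.1]
opening: 0.0854
```

```bash
python3 - <<'E'
from h import *
plan([0.5416,0.0294,0.16],86.3,step=30,closure=-1)
E
```

```text
from [0.542  0.0295 0.2034] yaw 87.16 tilt [-0.77 -0.03]
n 2
[[[-0.0, 0.0, 0.087], 0.0024, -1], [[-0.0, 0.001, 0.087], 0.0024, -1]]
end [0.5417 0.0294 0.1599] 86.29
```

arm_command([
  [[0, 0, 0.08], 0.004, -1],
  [[0, 0, 0.1], 0, -1],
  [[0, 0.001, 0.1], 0, -1],
  [[0, 0.001, 0.07], 0, -1],
  [[0, 0, 0.04], 0, -1],
  [[0, 0, 0], 0, -1],
])

```text
time: 23.5
tool_pos: [0.5428, 0.0291, 0.1066]
orientation: [-2.282, -2.151, 0.01]
contact_force: [-0.3, -0.1, 0.5]
opening: 0.0852
```

```bash
python3 q.py w23 230 400 140 300; python3 - <<'E'
from h import *
plan([0.5416,0.0294,0.094],86.3,step=20,closure=-1)
E
```

```text
w23 23.55 [0.5431 0.0291 0.107 ] 86.62 [-0.43 -0.06]
[-0.62 -0.86  0.12] [-0.032  0.03  -0.013] 0.0858377461882608
from [0.5431 0.0291 0.107 ] yaw 86.62 tilt [-0.43 -0.06]
n 1
[[[0.001, -0.006, 0.052], 0.0018, -1]]
end [0.5415 0.0294 0.094 ] 86.29
```

View pics/w23.png

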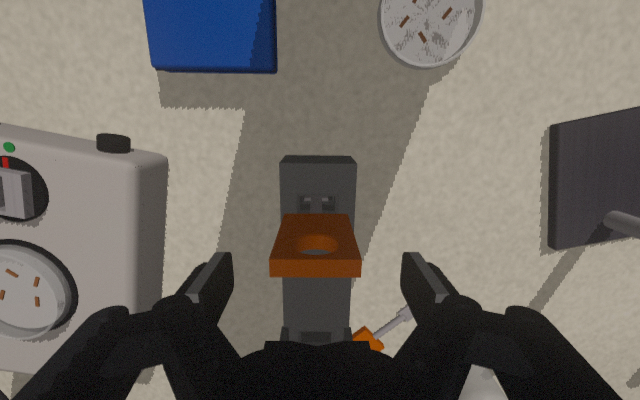

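The paddle (columns 271–360) is centred between the open fingers. I go down the last 12 mm, check, and close on the edges.

arm_command([
  [[0, -0.008, 0.035], 0.002, -1],
  [[0, 0, 0.02], 0, -1],
  [[0, 0, 0], 0, -1],
])

```text
time: 23.92
tool_pos: [0.5416, 0.0292, 0.0936]
orientation: [-2.291, -2.145, 0.008]
contact_force: [0.4, 0.4, 0.7]
opening: 0.0852
```

```bash
python3 - <<'E'
from h import *
plan([0.5416,0.0294,0.094],86.3,step=20,closure=-1)
E
```

```text
from [0.5416 0.0292 0.0936] yaw 86.24 tilt [-0.32 -0.07]
n 1
[[[0.001, 0.0, -0.002], -0.0003, -1]]
end [0.5416 0.0294 0.0941] 86.29
```

arm_command([
  [[0, 0, 0], 0, 1],
  [[0, 0, 0], 0, 1],
  [[0, 0, 0], 0, 1],
  [[0, 0, 0], 0, 1],
  [[0, 0, 0], 0, 1],
  [[0, 0, 0], 0, 1],
], squeeze=60)

```text
time: 24.68
tool_pos: [0.5419, 0.0292, 0.0942]
orientation: [-2.291, -2.146, 0.007]
contact_force: [-0.2, -0.2, 0.8]
opening: 0.0449
```

```bash
python3 q.py w24 230 400 140 300; python3 - <<'E'
from h import *
plan([0.5416,0.0294,0.094],86.3,step=20,closure=1)
E
```

```text
w24 24.725 [0.5419 0.0292 0.0942] 86.25 [-0.27 -0.07]
[-0.32 -0.22  0.47] [ 0.005  0.049 -0.017] 0.04490940895689961
from [0.5419 0.0292 0.0942] yaw 86.25 tilt [-0.27 -0.07]
n 1
[[[0.001, -0.001, 0.001], -0.0003, 1]]
end [0.5417 0.0295 0.094 ] 86.3
```

View pics/w24.png

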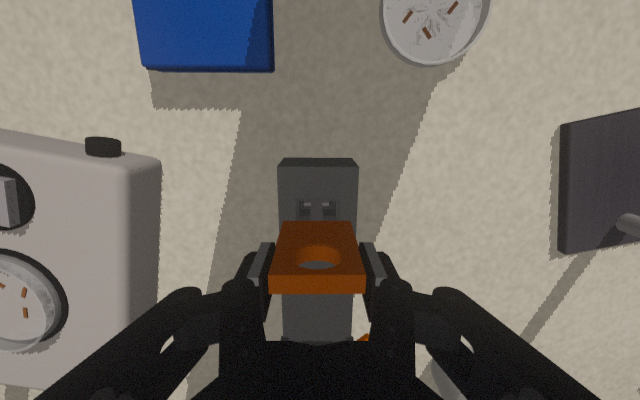

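Gripped by the edges at 45 mm, with the eye clear between the fingers (315,258). I lift it out of the socket.

arm_command([
  [[0, 0, -0.05], 0, 1],
  [[0, 0, -0.09], 0, 1],
  [[0, 0, -0.12], 0, 1],
  [[0, 0, -0.15], 0, 1],
  [[0, 0, -0.17], 0, 1],
  [[0, 0, -0.17], 0, 1],
  [[0, 0, -0.15], 0, 1],
  [[0, 0, 0], 0, 1],
])

```text
time: 25.72
tool_pos: [0.5414, 0.0295, 0.3314]
orientation: [-2.292, -2.147, 0.005]
contact_force: [0.3, -0.4, -2.4]
opening: 0.0448
```

```bash
python3 - <<'E'
from h import *
plan([0.54,0.19,0.32],86.3,step=40,closure=1)
E
```

```text
from [0.5414 0.0295 0.3314] yaw 86.24 tilt [-0.18 -0.09]
n 5
[[[0.128, -0.01, 0.009], -0.0001, 1], [[0.128, -0.009, 0.009], -0.0001, 1], [[0.128, -0.009, 0.009], -0.0, 1], [[0.128, -0.01, 0.009], -0.0001, 1], [[0.128, -0.009, 0.009], -0.0, 1]]
end [0.5401 0.1899 0.3199] 86.29
```

arm_command([
  [[0.128, -0.01, 0], 0, 1],
  [[0.128, -0.01, 0], 0, 1],
  [[0.128, -0.01, 0], 0, 1],
  [[0.128, -0.01, 0], 0, 1],
  [[0.128, -0.01, 0], 0, 1],
  [[0, 0, 0], 0, 1],
  [[0, 0, 0], 0, 1],
])

```text
time: 26.6
tool_pos: [0.5375, 0.194, 0.3285]
orientation: [-2.292, -2.143, 0.012]
contact_force: [1.3, -0.8, -1.5]
opening: 0.0448
```

```bash
python3 q.py w25 360 520 80 240
```

```text
w25 26.65 [0.5375 0.1939 0.3285] 86.14 [-0.46 -0.15]
[-0.44  0.25 -1.37] [ 0.051 -0.04  -0.011] 0.04443629558894611
```

View pics/w25.png

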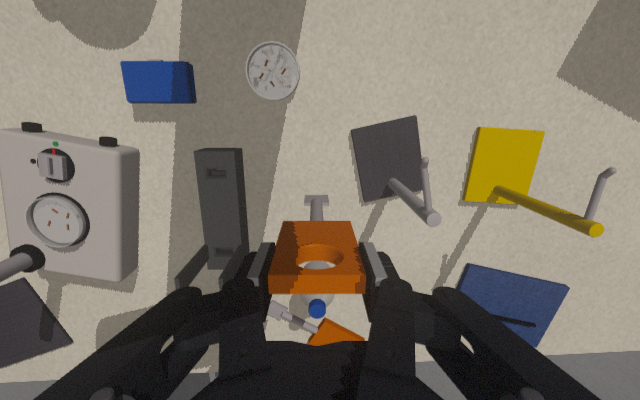

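View pics/w25c.png

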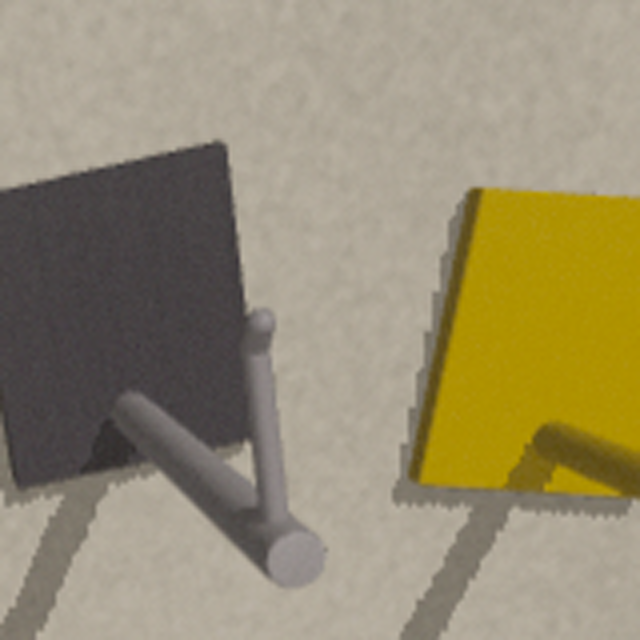

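The crop shows the dark stand's post top at (296,557), its peg running from (275,520) to the bend at (258,350), and the upturned tip at (262,318). The yellow decoy is off to the right. Now I measure the peg.

```bash
python3 - <<'E'
from h import *
np.set_printoptions(suppress=True,precision=4)
p,d,m=load("w25.npz"); X=cloud(d,m)
f=lambda x,y,z: ray(m,360+(x+.5)/4-.5,80+(y+.5)/4-.5,z)
pt=f(296,557,.200); a=f(274,510,.185); b=f(259,355,.185); t=f(262,318,.196)
print("post",pt,"a",a,"b",b,"tip",t)
print("yaw post->tip",np.degrees(np.arctan2(*(pt-t)[1::-1])),"peg yaw",np.degrees(np.arctan2(*(a-b)[1::-1])), "post-tip",np.linalg.norm((pt-t)[:2]))
print("depth z: post",np.median(X[80+545//4:80+570//4,360+285//4:360+308//4],axis=(0,1)))
for y in range(380,500,20):
    r=80+y//4; seg=X[r,360+240//4:360+300//4]; k=seg[:,2]>.15; print(y,np.median(seg[k],axis=0),np.where(k)[0].min()+60,np.where(k)[0].max()+60)
# foot corners z=.012
for q in [(222,142),(250,440),(18,488),(-8,192)]: print("foot",f(*q,.012))
# from w1
p,d,m1=load("w1.npz")
print("w1 post",ray(m1,194,203,.2), "tip",ray(m1,251,195,.196))
p,d,m2=load("top0.npz"); print("top post",ray(m2,233,198,.2),"tip",ray(m2,236,224,.196))
E
python3 - <<'E'
from grip import *
from bench import arm
p,d,T=toolcloud("w25",arm.get_obs())
for v in list(range(190,296,6)): print(v,np.median(T[v,312:324],axis=0), np.median(T[v,290:300],axis=0))
hsv=cv2.cvtColor(p,cv2.COLOR_RGB2HSV)
for v in [226,240,256,275,285]:
    q=np.where((hsv[v,250:380,0]<15)&(hsv[v,250:380,1]>140))[0]+250; print(v,q.min(),q.max(),T[v,q.min()],T[v,q.max()])
E
```

```text
post [0.5842 0.3238 0.2   ] a [0.575  0.3227 0.185 ] b [0.5287 0.3165 0.185 ] tip [0.5164 0.3129 0.196 ]
yaw post->tip 9.073599826712531 peg yaw 7.601352405879104 post-tip 0.06866328502508583
depth z: post [0.5836 0.3235 0.1999]
380 [0.5356 0.3155 0.1878] 61 67
400 [0.5415 0.3159 0.1883] 61 68
420 [0.5472 0.3173 0.1883] 62 69
440 [0.553  0.3176 0.189 ] 63 69
460 [0.5593 0.3187 0.1873] 63 70
480 [0.565  0.3197 0.1888] 64 70
foot [0.474  0.3605 0.012 ]
foot [0.6018 0.3766 0.012 ]
foot [0.6171 0.2738 0.012 ]
foot [0.4876 0.2656 0.012 ]
w1 post [0.5827 0.3232 0.2   ] tip [0.5178 0.3139 0.196 ]
top post [0.5857 0.3208 0.2   ] tip [0.5184 0.3117 0.196 ]
190 [  2.43  58.17 327.8 ] [-39.38  58.28 328.32]
196 [ 1.79 -0.87 83.5 ] [-39.58  69.55 328.04]
202 [ 1.71 -4.   54.38] [-39.82  80.99 327.89]
208 [ 1.67 -3.96 38.56] [-40.15  92.68 328.04]
214 [ 1.63 -4.38 23.32] [-40.44 104.53 328.22]
220 [ 1.6  -4.42 10.79] [-40.69 116.21 327.5 ]
226 [ 1.57 -4.94 -1.57] [-13.47  -5.01  -1.73]
232 [  1.55  -5.06 -11.76] [-12.7   -5.22 -12.12]
238 [  1.52  -5.   -20.57] [-12.02  -5.37 -21.36]
244 [  1.51  -5.32 -29.36] [-11.45  -5.08 -28.84]
250 [  1.5   -2.1  -30.35] [-10.92  -5.14 -36.36]
256 [  1.5    1.94 -29.8 ] [-10.89  -2.15 -37.5 ]
262 [  2.44 197.24 314.69] [-10.96   1.79 -36.91]
268 [  2.38 197.   292.04] [ -9.45  -5.45 -55.67]
274 [  1.42  -5.57 -61.18] [ -9.11  -5.41 -60.91]
280 [  1.15  -2.91 -61.91] [ -9.05  -2.96 -61.97]
286 [  1.42   0.37 -61.71] [ -9.12   0.3  -61.81]
292 [  1.42   3.71 -61.51] [ -8.75   3.21 -62.21]
226 283 351 [-21.03  -4.9   -1.45] [23.49 -4.98 -1.7 ]
240 278 355 [-21.37  -5.35 -24.1 ] [ 23.2   -5.44 -24.32]
256 273 360 [-21.33  -5.66 -44.12] [ 23.29  -5.45 -43.76]
275 267 365 [-21.4   -5.73 -62.27] [ 22.97  -5.41 -61.76]
285 269 366 [-20.74  -0.58 -62.34] [ 23.38  -1.22 -63.32]
```

The peg measures out as follows:
- Its axis runs through about (0.554, 0.3195, 0.185) with yaw 8°, and post-top depth is 0.1999 against the expected 0.200.
- The driver sits straight in the grip, with its eye 43 mm above the TCP, at tool x about +1 mm.

I go to the approach point, 85 mm before the peg origin.

```bash
python3 - <<'E'
from h import *
plan([0.466,0.3065,0.3285],98,step=30,closure=1)
E
```

```text
from [0.5375 0.1939 0.3285] yaw 86.14 tilt [-0.46 -0.15]
n 5
[[[0.086, -0.063, 0.0], -0.0132, 1], [[0.089, -0.06, 0.0], -0.0132, 1], [[0.091, -0.056, 0.0], -0.0132, 1], [[0.093, -0.052, 0.0], -0.0131, 1], [[0.095, -0.048, 0.001], -0.0132, 1]]
end [0.4659 0.3065 0.3285] 98.0
```

arm_command([
  [[0.086, -0.063, 0], -0.013, 1],
  [[0.089, -0.06, 0], -0.013, 1],
  [[0.091, -0.056, 0], -0.013, 1],
  [[0.093, -0.052, 0], -0.013, 1],
  [[0.095, -0.048, 0], -0.013, 1],
  [[0, 0, 0], 0, 1],
  [[0, 0, 0], 0, 1],
])

```text
time: 27.52
tool_pos: [0.4652, 0.3038, 0.3284]
orientation: [-2.064, -2.363, 0.013]
contact_force: [0.5, 0.9, -1.9]
opening: 0.0448
```

```bash
python3 - <<'E'
from h import *
plan([0.468,0.3067,0.16],98,step=30,closure=1)
E
```

```text
from [0.4652 0.3038 0.3284] yaw 97.73 tilt [-0.49 -0.21]
n 6
[[[0.002, 0.003, 0.112], -0.0003, 1], [[0.002, 0.003, 0.112], -0.0002, 1], [[0.002, 0.003, 0.112], -0.0003, 1], [[0.002, 0.003, 0.112], -0.0002, 1], [[0.002, 0.003, 0.113], -0.0003, 1], [[0.002, 0.004, 0.112], -0.0002, 1]]
end [0.4681 0.3068 0.1601] 98.0
```

arm_command([
  [[0.003, 0.003, 0.08], 0, 1],
  [[0.003, 0.003, 0.112], 0, 1],
  [[0.003, 0.003, 0.12], 0, 1],
  [[0.002, 0.003, 0.12], 0, 1],
  [[0.002, 0.003, 0.12], 0, 1],
  [[0.002, 0.003, 0.1], 0, 1],
  [[0, 0, 0], 0, 1],
  [[0, 0, 0], 0, 1],
])

```text
time: 28.52
tool_pos: [0.4726, 0.3003, 0.1615]
orientation: [-2.081, -2.351, 0.011]
contact_force: [-0.2, -0.6, -1.0]
opening: 0.0448
```

```bash
python3 q.py w26 230 400 140 340; python3 - <<'E'
from h import *
plan([0.4707,0.3068,0.1475],98,step=30,closure=1)
from bench import arm
p,d=arm.grab_frame("scene"); m=arm.camera_model("scene"); np.savez("s2.npz",p=p,d=d,**m); c=cv2.cvtColor(p,cv2.COLOR_RGB2BGR)
u,v=map(int,proj(m,[.53,.31,.17])); cv2.imwrite("pics/s2c.png",cv2.resize(c[v-50:v+50,u-60:u+60],None,fx=6,fy=6,interpolation=cv2.INTER_CUBIC)); print(u,v)
E
```

```text
w26 28.575 [0.4726 0.3003 0.1615] 96.98 [-0.37 -0.22]
[-0.31 -0.16 -1.75] [-0.031  0.004 -0.035] 0.044676661126602873
from [0.4726 0.3003 0.1615] yaw 96.98 tilt [-0.37 -0.22]
n 1
[[[0.027, -0.004, 0.056], -0.0057, 1]]
end [0.4707 0.3069 0.1475] 98.0
346 156
```

View pics/s2c.png

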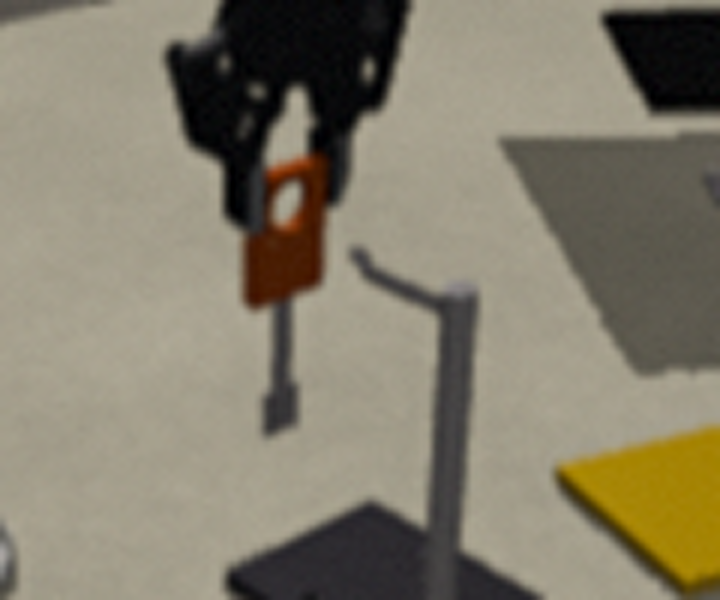

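View pics/w26.png

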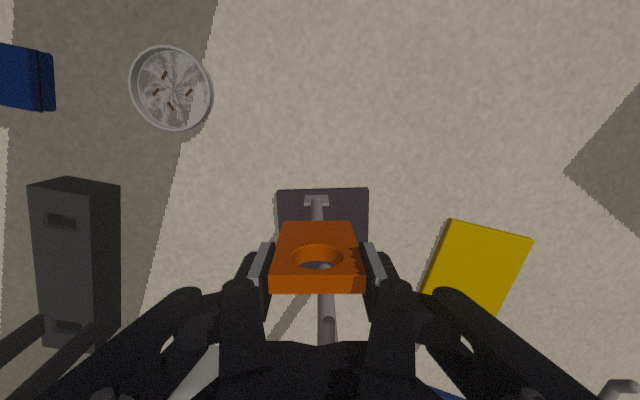

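The scene crop shows the eye facing the peg's upturned end from the robot side. In the wrist view the peg tip (328,320) is slightly to the right, so I still need about +6.5 mm sideways and to lower 14 mm.

arm_command([
  [[0.027, -0.004, 0.03], -0.006, 1],
  [[0, 0, 0], 0, 1],
  [[0, 0, 0], 0, 1],
])

```text
time: 29.0
tool_pos: [0.4711, 0.308, 0.1547]
orientation: [-2.057, -2.373, 0.008]
contact_force: [0.0, 0.4, -1.2]
opening: 0.0445
```

```bash
python3 - <<'E'
from h import *
plan([0.4707,0.3068,0.1475],98,step=30,closure=1)
E
```

```text
from [0.4711 0.308  0.1547] yaw 98.17 tilt [-0.25 -0.16]
n 1
[[[-0.004, -0.002, 0.029], 0.0009, 1]]
end [0.4707 0.3069 0.1475] 98.01
```

arm_command([
  [[-0.004, 0, 0.028], 0, 1],
  [[0, 0, 0], 0, 1],
  [[0, 0, 0], 0, 1],
])

```text
time: 29.38
tool_pos: [0.4712, 0.3068, 0.1473]
orientation: [-2.057, -2.373, 0.008]
contact_force: [-0.2, 0.1, -2.4]
opening: 0.0447
```

```bash
cat > look.py <<'E'
from h import *
import sys
from bench import arm
tag=sys.argv[1]
shot("w"+tag)
p,d=arm.grab_frame("scene"); m=arm.camera_model("scene"); np.savez("s%s.npz"%tag,p=p,d=d,**m); c=cv2.cvtColor(p,cv2.COLOR_RGB2BGR)
u,v=map(int,proj(m,[.53,.31,.17])); A=cv2.resize(c[v-40:v+40,u-50:u+40],None,fx=6,fy=6,interpolation=cv2.INTER_CUBIC)
w=cv2.imread(f"pics/w{tag}.png")[180:345,250:390]; B=cv2.resize(w,None,fx=2,fy=480/165,interpolation=cv2.INTER_CUBIC)
B=cv2.resize(cv2.imread(f"pics/w{tag}.png")[180:350,260:380],(240,340),interpolation=cv2.INTER_CUBIC); 
out=np.zeros((480,540+250,3),np.uint8); out[:,:540]=A; out[:340,550:790]=B; cv2.imwrite(f"pics/l{tag}.png",out)
o=arm.get_obs(); print(o['contact_force'].round(2),o['torque'].round(3),o['opening'])
# peg-frame eye
pp,r=pose(o); e=pp+r.apply([.001,-.0004,-.043]); ax=np.array([np.cos(np.radians(8)),np.sin(np.radians(8))]); q=e[:2]-np.array([.5543,.3195]); print("eye in peg frame mm",np.round(1000*np.array([q@ax,q@[-ax[1],ax[0]],e[2]-.185]),1),"yaw",yaw(r)-90)
E
python3 look.py 27
```

```text
w27 29.425 [0.4712 0.3068 0.1472] 98.17 [-0.26 -0.17]
[ 0.18 -0.04 -1.43] [-0.024 -0.025  0.014] 0.044727662562172185
eye in peg frame mm [-84.2   0.1   5.3] yaw 8.168523400256035
```

View pics/l27.png

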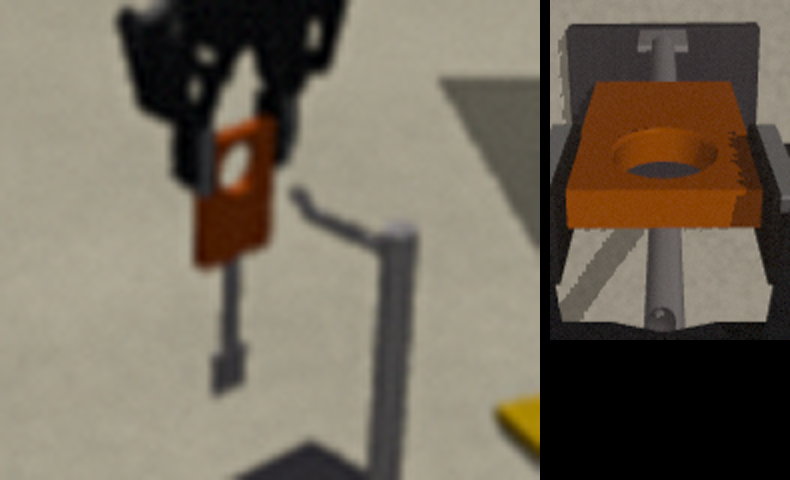

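It's centred: peg tip at column 662 and paddle middle at 665. I advance to just before the tip.

arm_command([
  [[0, 0.04, 0], 0, 1],
  [[0, 0.04, 0], 0, 1],
  [[0, 0.03, 0], 0, 1],
  [[0, 0, 0], 0, 1],
  [[0, 0, 0], 0, 1],
])

```text
time: 30.1
tool_pos: [0.5011, 0.3111, 0.1471]
orientation: [-2.057, -2.373, 0.008]
contact_force: [-0.5, -0.1, -1.0]
opening: 0.045
```

```bash
python3 look.py 28
```

```text
w28 30.15 [0.501  0.3111 0.1471] 98.15 [-0.24 -0.16]
[ 0.35 -0.16 -2.1 ] [-0.041  0.01  -0.022] 0.044975152507363655
eye in peg frame mm [-54.2   0.2   5.2] yaw 8.153610841642504
```

View pics/l28.png

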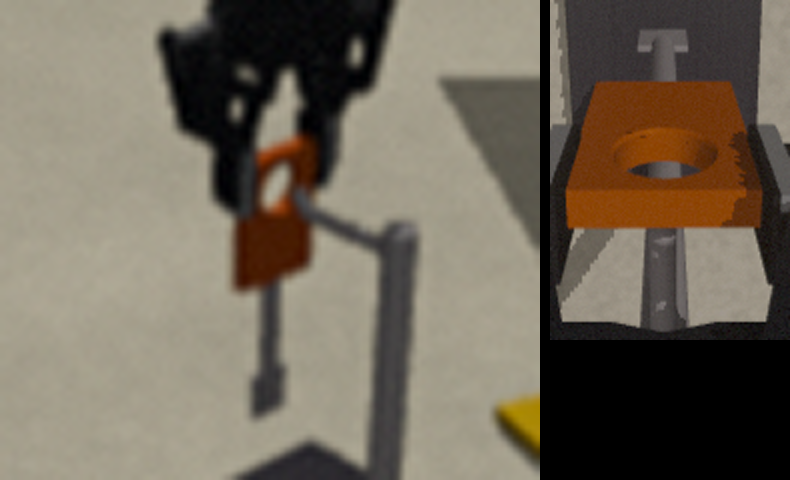

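```bash
python3 - <<'E'
from h import *
from bench import arm
p,d,m=load("s28.npz"); c=cv2.cvtColor(p,cv2.COLOR_RGB2BGR)
R=Ro.from_euler('z',8,degrees=True); O=np.array([.5543,.3195,.185])
u0,v0=map(int,proj(m,[.53,.31,.17])); u0-=50; v0-=40
k=8; A=cv2.resize(c[v0:v0+60,u0+20:u0+80],None,fx=k,fy=k,interpolation=cv2.INTER_CUBIC)
def dot(X,col):
    u,v=proj(m,X); cv2.circle(A,(int((u-u0-20+.5)*k),int((v-v0+.5)*k)),3,col,-1)
for q in [(-42,0,11),(-30,0,0),(20,0,0)]: dot(O+R.apply(np.array(q)/1000),(0,255,0))
pp,r=pose(arm.get_obs())
for a in np.linspace(0,2*np.pi,12,endpoint=False): dot(pp+r.apply([.000+.013*np.cos(a),.005,-.043+.013*np.sin(a)]),(255,0,0))
cv2.imwrite("pics/s28b.png",A)
E
```

```text
(no output)
```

View pics/s28b.png

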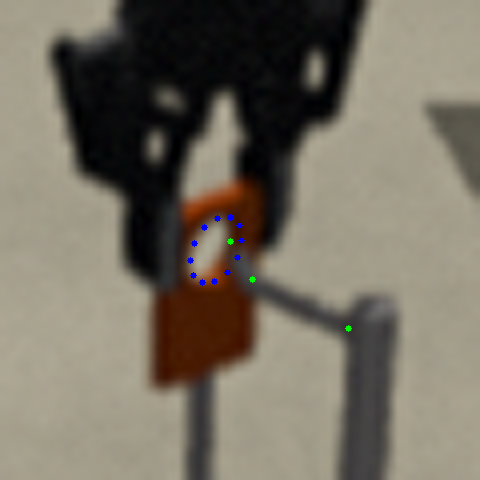

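The projected eye (blue) and peg (green) match the picture to about one pixel. I go on slowly over the upturned end, watching the force.

arm_command([
  [[0, 0.03, 0], 0, 1],
  [[0, 0.02, 0], 0, 1],
  [[0, 0, 0], 0, 1],
])

```text
time: 30.58
tool_pos: [0.5141, 0.313, 0.1473]
orientation: [-2.057, -2.373, 0.007]
contact_force: [-1.1, -0.3, -1.3]
opening: 0.0446
```

```bash
python3 look.py 29
```

```text
w29 30.625 [0.5139 0.313  0.1473] 98.17 [-0.22 -0.15]
[-0.69  0.71 -1.05] [-0.008  0.001  0.018] 0.044877833692259055
eye in peg frame mm [-41.3   0.3   5.3] yaw 8.167330719857361
```

View pics/l29.png

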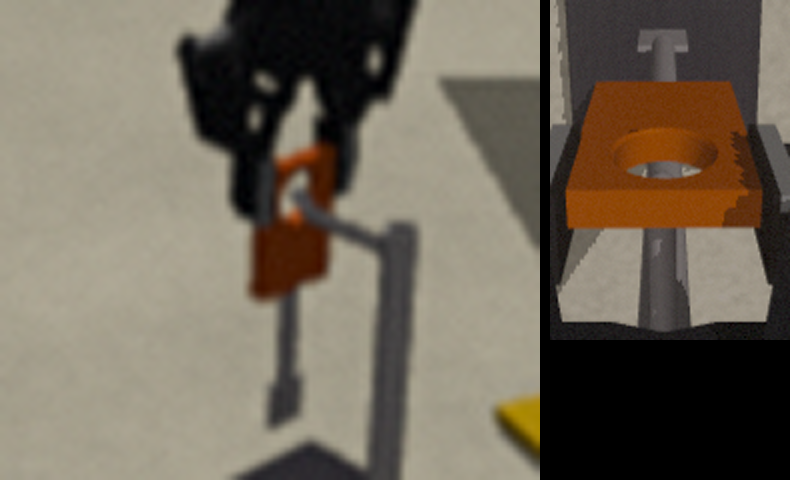

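The tip is inside the eye in both views and there is no contact force. I continue to about x = -14.

arm_command([
  [[0, 0.03, 0], 0, 1],
  [[0, 0.03, 0], 0, 1],
  [[0, 0.025, 0], 0, 1],
  [[0, 0.02, 0], 0, 1],
  [[0, 0, 0], 0, 1],
])

```text
time: 31.3
tool_pos: [0.5418, 0.317, 0.1471]
orientation: [-2.057, -2.373, 0.007]
contact_force: [-0.7, -1.1, -1.1]
opening: 0.0448
```

```bash
python3 look.py 30
```

```text
w30 31.35 [0.5415 0.317  0.1471] 98.17 [-0.23 -0.15]
[-1.43  0.36 -1.6 ] [0.012 0.056 0.026] 0.04446748019809433
eye in peg frame mm [-13.4   0.4   5.2] yaw 8.17507818169257
```

View pics/l30.png

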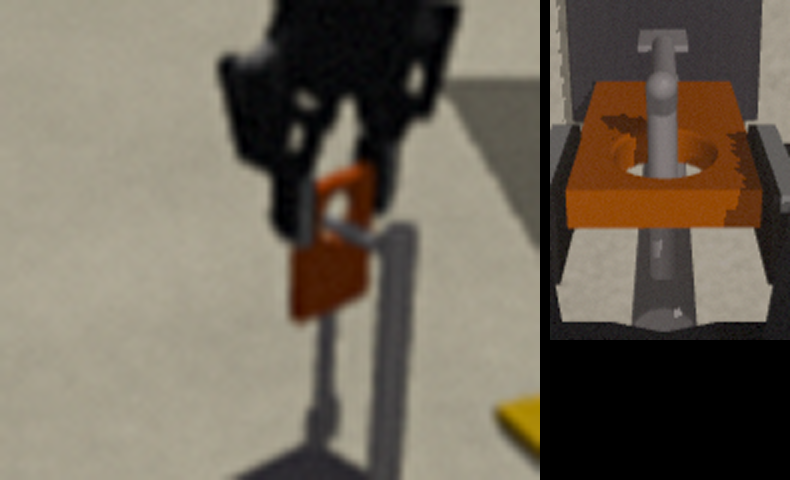

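The peg passes through the eye, with its tip visible on the robot side at (660,90). I lower by 14 mm so the eye rests on the peg.

arm_command([
  [[0, 0, 0.024], 0, 1],
  [[0, 0, 0.02], 0, 1],
  [[0, 0, 0], 0, 1],
])

```text
time: 31.78
tool_pos: [0.5407, 0.3169, 0.1353]
orientation: [-2.056, -2.373, 0.008]
contact_force: [0.4, 1.0, -1.3]
opening: 0.0448
```

```bash
python3 look.py 31
```

```text
w31 31.825 [0.5408 0.3169 0.1355] 98.18 [-0.24 -0.16]
[ 0.62  0.37 -1.7 ] [-0.014  0.005  0.016] 0.04471962647036231
eye in peg frame mm [-13.8   0.4  -6.3] yaw 8.180550686345939
```

arm_command([
  [[0, 0, 0.01], 0, 1],
  [[0, 0, 0], 0, 1],
])

```text
time: 32.12
tool_pos: [0.5411, 0.317, 0.1334]
orientation: [-2.057, -2.374, 0.006]
contact_force: [-0.2, 0.1, -1.1]
opening: 0.0448
```

```bash
python3 look.py 32
```

```text
w32 32.175 [0.5411 0.317  0.1334] 98.19 [-0.18 -0.14]
[ 0.55  0.11 -1.31] [-0.012 -0.003  0.011] 0.04494230234961367
eye in peg frame mm [-13.7   0.4  -8.6] yaw 8.182950548040651
```

View pics/l32.png

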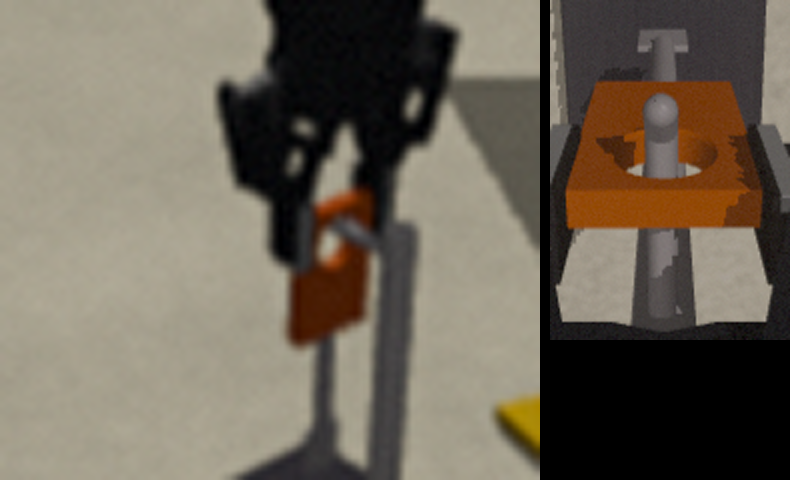

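arm_command([
  [[0, 0, 0.008], 0, 1],
  [[0, 0, 0], 0, 1],
])

```text
time: 32.48
tool_pos: [0.5414, 0.3171, 0.1332]
orientation: [2.057, 2.374, -0.003]
contact_force: [-1.6, 0.2, -0.1]
opening: 0.045
```

```bash
python3 look.py 33
```

```text
w33 32.525 [0.5414 0.3172 0.1331] 98.19 [-0.07 -0.09]
[-2.34 -1.19  6.24] [-0.193  0.352  0.006] 0.045138015479298424
eye in peg frame mm [-13.4   0.5  -9. ] yaw 8.187102878923355
```

The eye touches the peg exactly at -9.0 mm, with about 6 N of reaction. I release.

arm_command([
  [[0, 0, 0], 0, -0.2],
  [[0, 0, 0], 0, -0.2],
  [[0, 0, 0], 0, -0.2],
  [[0, 0, 0], 0, -0.6],
  [[0, 0, 0], 0, -1],
  [[0, 0, 0], 0, -1],
  [[0, 0, 0], 0, -1],
])

```text
time: 33.45
tool_pos: [0.5416, 0.3172, 0.1324]
orientation: [-2.057, -2.374, 0.004]
contact_force: [0.2, 0.2, 1.1]
opening: 0.0856
```

```bash
python3 look.py 34
```

```text
w34 33.5 [0.5416 0.3172 0.1325] 98.19 [-0.09 -0.1 ]
[0.08 0.13 0.08] [ 0.032 -0.016 -0.004] 0.08551090165795971
eye in peg frame mm [-13.2   0.6  -9.5] yaw 8.188021117220075
```

View pics/l34.png

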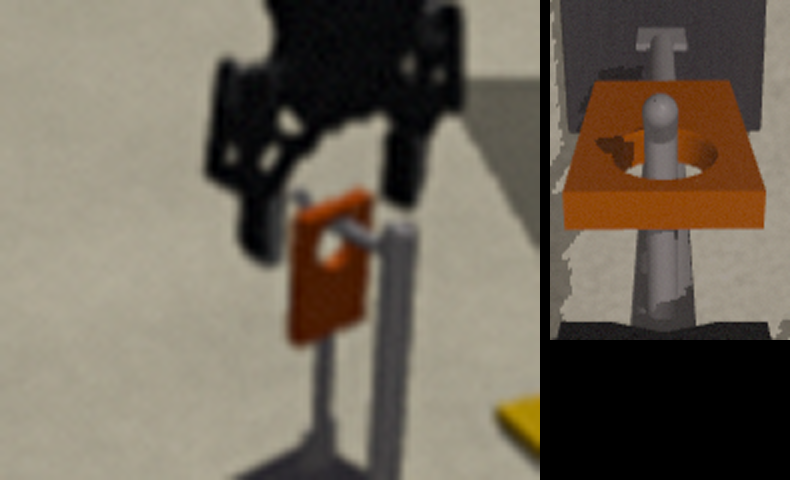

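It hangs on the peg with the fingers open and clear. I raise the hand straight up and then back away.

arm_command([
  [[0, 0, -0.05], 0, -1],
  [[0, 0, -0.1], 0, -1],
  [[0, 0, -0.15], 0, -1],
  [[0, 0, -0.18], 0, -1],
  [[0, 0, -0.18], 0, -1],
  [[0, -0.15, 0], 0, -1],
  [[0, -0.15, 0], 0, -1],
  [[0, 0, 0], 0, -1],
  [[0, 0, 0], 0, -1],
])

```text
time: 34.67
tool_pos: [0.4674, 0.307, 0.3115]
orientation: [2.055, 2.371, 0.011]
contact_force: [0.3, -0.2, -0.4]
opening: 0.0853
```

```bash
python3 look.py 35; python3 - <<'E'
from bench import arm
import cv2
from h import *
p,d=arm.grab_frame("top"); m=arm.camera_model("top"); np.savez("top1.npz",p=p,d=d,**m); c=cv2.cvtColor(p,cv2.COLOR_RGB2BGR); cv2.imwrite("pics/top1.png",c)
cv2.imwrite("pics/top1c.png",cv2.resize(c[85:285,220:480],None,fx=3,fy=3,interpolation=cv2.INTER_CUBIC))
p0=cv2.imread("pics/top0.png")
for n,(u0,u1,v0,v1) in dict(bdish=(290,326,250,288),box=(346,390,255,284),sdish=(413,452,180,217),bottle=(278,305,130,162)).items():
    a=cv2.cvtColor(p0[v0:v1,u0:u1],cv2.COLOR_BGR2GRAY).astype(float); b=cv2.cvtColor(c[v0:v1,u0:u1],cv2.COLOR_BGR2GRAY).astype(float)
    print(n,"phase shift px",cv2.phaseCorrelate(a,b))
E
```

```text
w35 34.725 [0.4675 0.3071 0.3115] 98.16 [0.46 0.16]
[-0.34 -0.38 -1.16] [-0.031  0.014 -0.054] 0.08557057182753033
eye in peg frame mm [-88.3   0.7 169.1] yaw 8.15167785533221
bdish phase shift px ((0.6796980084089022, -0.45567884142834814), 0.4212550082172167)
box phase shift px ((0.581118342209411, -0.1428722486178735), 0.8101787648521496)
sdish phase shift px ((-0.1365341744035753, -0.035648582610640744), 0.7973073636550772)
bottle phase shift px ((0.9759510049975386, 0.3637631260801033), 0.7385301965205814)
```

View pics/l35.png

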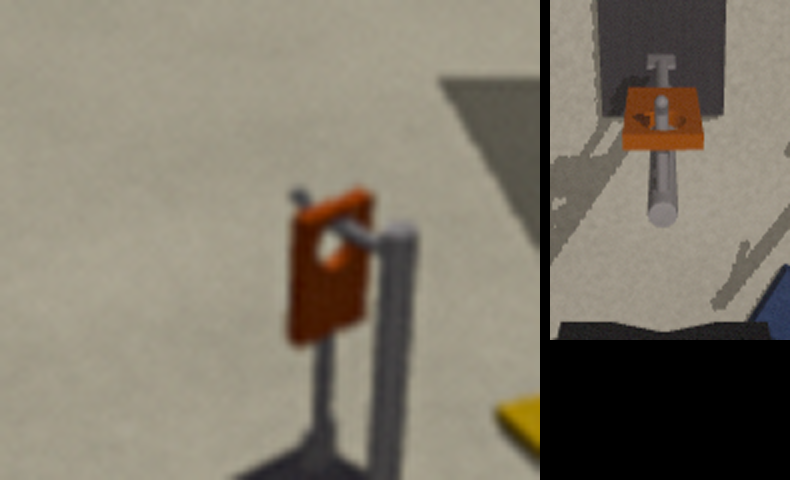

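View pics/top1c.png

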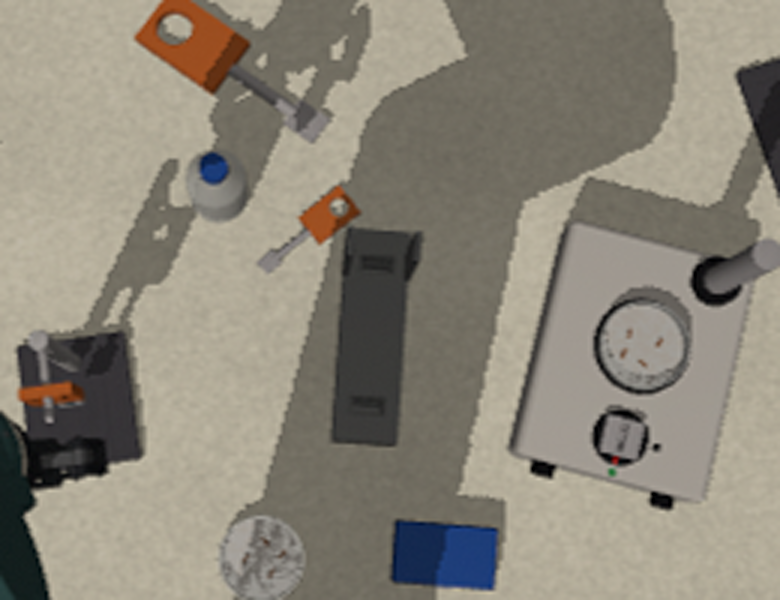

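The driver hangs freely on the dark peg in both views, and the pointer faces the green dot (612,470 in the crop). The two loose decoys now lie on the bench. They already lay there in my early pictures (t ≈ 2–3 s), before the hand came near them. The bottle's 1 px shift may come from the changed shadow, so I check with colour centroids and edges, and with an unobstructed look at the final state.

```bash
python3 - <<'E'
from h import *
from bench import arm
A=load("top0.npz"); B=load("top1.npz")
for n,(u0,u1,v0,v1) in dict(cap=(278,305,130,162),box=(346,395,252,288)).items():
    for p,d,m in (A,B):
        h=cv2.cvtColor(p[v0:v1,u0:u1],cv2.COLOR_RGB2HSV); k=(h[...,0]>100)&(h[...,0]<130)&(h[...,1]>150); ys,xs=np.where(k); print(n,len(xs),(xs.mean()+u0).round(2),(ys.mean()+v0).round(2), xs.min()+u0,xs.max()+u0,ys.min()+v0,ys.max()+v0)
for p,d,m in (A,B):
    g=cv2.cvtColor(p[240:296,280:336],cv2.COLOR_RGB2GRAY); g=cv2.resize(g,None,fx=4,fy=4,interpolation=cv2.INTER_CUBIC)
    X=cloud(d,m); 
    # dish by rough depth
    c=cv2.HoughCircles(cv2.equalizeHist(g),cv2.HOUGH_GRADIENT,1.5,200,param1=120,param2=20,minRadius=45,maxRadius=70); print("dish",None if c is None else (c[0,0]/4+[280,240,0]))
# same check for bottle in scene views
for f in ("scene0.npz","s35.npz"):
    p,d,m=load(f); h=cv2.cvtColor(p[215:240,345:370],cv2.COLOR_RGB2HSV); k=(h[...,0]>100)&(h[...,0]<130)&(h[...,1]>150); ys,xs=np.where(k); print(f,len(xs),xs.mean()+345,ys.mean()+215)
c=lambda f:cv2.cvtColor(load(f)[0],cv2.COLOR_RGB2BGR)
cv2.imwrite("pics/cmp.png",np.hstack([cv2.resize(c(f)[150:320,190:390],None,fx=1.95,fy=1.95,interpolation=cv2.INTER_CUBIC) for f in("scene0.npz","s35.npz")]))
t=c("top1.npz"); cv2.imwrite("pics/topd.png",np.hstack([cv2.resize(x[240:300,280:400],None,fx=3.2,fy=3.2,interpolation=cv2.INTER_CUBIC) for x in (c("top0.npz"),t)]))
E
```

```text
cap 63 290.57 140.52 287 295 136 145
cap 67 290.78 140.55 287 295 136 145
box 662 367.59 269.42 351 384 259 280
box 661 367.7 269.4 351 385 259 280
dish [306.8125     272.4375      14.39999962]
dish [306.4375 269.4375  16.875 ]
scene0.npz 81 356.04938271604937 227.45679012345678
s35.npz 82 356.0121951219512 227.40243902439025
```

View pics/cmp.png

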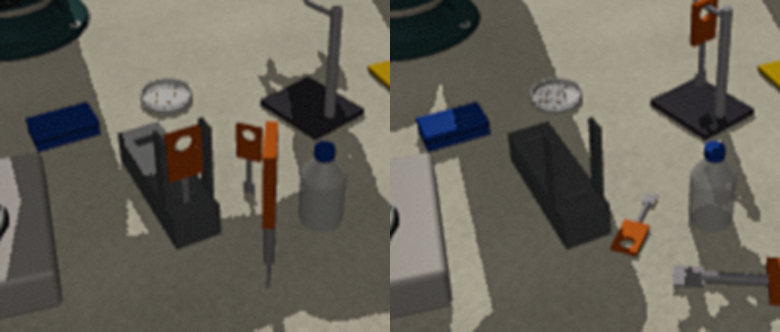

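View pics/topd.png

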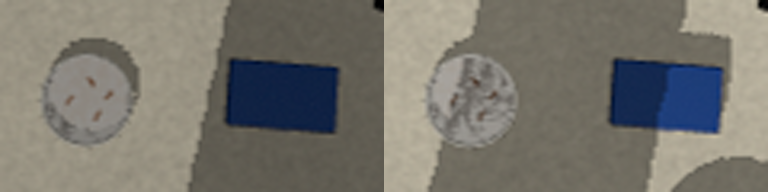

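Bottle cap, box and dish positions are unchanged to within 0.3 px (the Hough fit for the dish was thrown off by shadow, but the crops match). The robot touches nothing, so I hand in.

```bash
python3 - <<'E'
from bench import arm
print(arm.get_obs()['time']); print(arm.hand_in())
E
```

```text
34.825
the job is handed in; nothing more can be done
None
```

The whole job is done, in the order asked, and I handed it in at 34.8 s of the 72 s allowed; no verdict was reported.

**What I did:**
- **Selector:** I took the middle driver from the bay by its faces and turned the selector clockwise to its stop. Torque rose to 0.7 N m there.
- **Open socket:** I stood the driver in the socket, let go, and took it again by the paddle's edges.
- **Peg:** I hung it by the eye on the dark steel stand's peg and withdrew the hand.

**Last checks:**
- **Selector:** the pointer faces the green dot. The head was parallel to the base edge within 0.5° when the blade came out.
- **Driver:** it hangs freely on the peg in the scene, top and wrist views. The eye met the peg at 9.0 mm below the axis, as specified.
- **Force:** the highest reading I saw was 26 N, when seating the blade in the socket.
- **Things to leave alone:** the bottle cap and slide box have not moved, to within 0.3 px, and the stage dish to about 0.1 px.

**Checks that disagreed or were weaker:**
- **Bench dish:** one automatic circle fit put it 3 px off. I put that down to shadow, because the before and after crops match.
- **Decoy drivers:** both stood upright at the start and ended up lying on the bench. They were already down in my pictures at 2–3 s, before the hand came near them.

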